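Pack a sausage bun in the counter keeper

TASK

Prise the keeper's lid up with the palette knife's blade and open it fully, then build the bun on the plate inside: heel at the bottom, every slice there is on it, the crown on top, all lying flat in one centred stack. Shut the lid completely over it and leave the knife lying flat on its board; do not disturb the tomatoes and the jar.

Things in the scene. Friction and masses are not known exactly. Their poses are not given: they have to be found in the camera images.
- keeper: Fixed steel plinth under a clear hinged dome lid, a low white plate in its middle. Origin on the counter below the plate's centre, z up, +x the hinge side, -x the prying side (faces roughly the robot's +y). Top 44 mm high from x = -48 to +72 mm, y = -80 to +80; in front a ledge 36 mm high from x = -98 to -48.
- plate (a point): Centre of the top face of the plate (100 mm across, 6 mm thick, fixed), 50 mm above the counter; here the stack is centred. Axes as the keeper.
- hinge (a point): Middle of the lid's hinge line, 72.5 mm to the keeper's +x side of the plate's centre and 44 mm above the counter; the hinge line runs along the keeper's y.
- lid (a joint): Angle of the clear dome lid (120 g): 0 shut, 1.6 rad fully open, standing upright beyond the hinge; the front rim rises and swings back. A stiff hinge (0.09 N m) holds it at any angle; 1.5 N at the rim lifts it. Shut, 145 x 145 mm, 94 mm high above its rim (inside 90), walls 5 mm, flat top, no handle.
- rim (a point): Middle of the lower outer edge of the lid's front wall, 145 mm from the hinge; moves with the lid. Shut, it is 44 mm above the counter at keeper x = -72, over the ledge: under the rim is a slot 8 mm high, open to the front over the lid's full width, 24 mm deep behind the rim.
- board: Fixed wooden board, 270 (its x) x 150 (its y) x 14 mm, on which the knife lies; origin at the centre of its underside.
- knife: Loose palette knife, about 90 g, 190 mm long. Origin on the underside of the handle at the grip point (near the centre of mass); x points to the blade's tip, z up. Handle (wood) 18 mm wide, 16 mm high, from x = -70 to +30 mm; steel blade 24 mm wide and 3 mm thick, from x = 30 to 120, centred 8 mm above the underside.
- knife_tip (a point): Middle of the blade's end, at x = 120, z = 8 mm in the knife's frame.
- heel: Bun heel: flat bread-coloured disc, 58 mm across, 16 mm thick, 40 g; origin at the centre of its flat underside, z up
- crown: Bun crown: domed bread-coloured disc, 58 mm across, upright side to 11 mm, 22 mm high at the middle, 40 g; origin at the centre of its flat underside, z up
- tomato1: Bystander tomato, 68 mm across, 53 mm high
- tomato2: Bystander tomato, as tomato1
- jar: Bystander jar, 64 mm across, 100 mm high
- slice1: Firm sausage slice: flat pinkish-brown disc, 54 mm across, 10 mm thick, 35 g; two to four slices are present, all alike; origin at the centre of its flat underside, z up
- slice2: Firm sausage slice: flat pinkish-brown disc, 54 mm across, 10 mm thick, 35 g; two to four slices are present, all alike; origin at the centre of its flat underside, z up
- slice3: Firm sausage slice: flat pinkish-brown disc, 54 mm across, 10 mm thick, 35 g; two to four slices are present, all alike; origin at the centre of its flat underside, z up
- slice4: Firm sausage slice: flat pinkish-brown disc, 54 mm across, 10 mm thick, 35 g; two to four slices are present, all alike; origin at the centre of its flat underside, z up
Mind the look-alikes: they are no part of the job. Leave any brown or yellow look-alike of the keeper alone.

How it is judged:
On the way, in this order (a step that is already met when the one before it is completed fails the run):
1. the knife's blade, not the fingers, lifts the lid (value of joint lid above 0.2 rad and contact force between knife and lid above 0.1 N and contact force between the fingers and lid below 0.1 N), for 0.05 s.
2. the lid stands open (value of joint lid above 1.25 rad), for 0.2 s.
3. the heel lies on the plate, released (horizontal distance between heel and plate below 0.012 m and z of heel in the frame of plate between -0.004 and 0.005 m and angle between heel's own z axis and vertical below 0.15 rad and contact force between heel and the fingers below 0.1 N), for 0.2 s.
4. every slice lies on the heel, released (horizontal distance between each of heel, slice1, slice2, slice3, slice4 and plate below 0.012 m and z of heel in the frame of plate between -0.004 and 0.005 m and angle between each of heel, slice1, slice2, slice3, slice4's own z axis and vertical below 0.15 rad and z of slice1 in the frame of plate between 0.011 and 0.052 m and z of slice2 in the frame of plate between 0.011 and 0.052 m and z of slice3 in the frame of plate between 0.011 and 0.052 m and z of slice4 in the frame of plate between 0.011 and 0.052 m and contact force between each of slice1, slice2, slice3, slice4 and the fingers below 0.1 N), for 0.2 s.
5. the crown lies on top, released (horizontal distance between each of heel, slice1, slice2, slice3, slice4, crown and plate below 0.012 m and z of heel in the frame of plate between -0.004 and 0.005 m and angle between each of heel, slice1, slice2, slice3, slice4, crown's own z axis and vertical below 0.15 rad and z of slice1 in the frame of plate between 0.011 and 0.052 m and z of slice2 in the frame of plate between 0.011 and 0.052 m and z of slice3 in the frame of plate between 0.011 and 0.052 m and z of slice4 in the frame of plate between 0.011 and 0.052 m and z of crown in the frame of plate between 0.03 and 0.062 m and z of crown in the frame of slice1 above 0.006 m and z of crown in the frame of slice2 above 0.006 m and z of crown in the frame of slice3 above 0.006 m and z of crown in the frame of slice4 above 0.006 m and contact force between crown and the fingers below 0.1 N), for 0.2 s.
6. the lid is shut (value of joint lid below 0.05 rad), for 0.2 s.
At the end, for the whole second after the job is handed in: The lid is shut (under 0.05 rad) over a stack centred on the plate within 12 mm: heel on the plate, all slices present on it, crown on top, each flat within 0.15 rad and at rest; the knife lies at rest and flat (within 0.12 rad) on its board with its grip point inside the board's outline (value of joint lid below 0.05 rad and horizontal distance between each of heel, slice1, slice2, slice3, slice4, crown and plate below 0.012 m and z of heel in the frame of plate between -0.004 and 0.005 m and angle between each of heel, slice1, slice2, slice3, slice4, crown's own z axis and vertical below 0.15 rad and z of slice1 in the frame of plate between 0.011 and 0.052 m and z of slice2 in the frame of plate between 0.011 and 0.052 m and z of slice3 in the frame of plate between 0.011 and 0.052 m and z of slice4 in the frame of plate between 0.011 and 0.052 m and z of crown in the frame of plate between 0.03 and 0.062 m and z of crown in the frame of slice1 above 0.006 m and z of crown in the frame of slice2 above 0.006 m and z of crown in the frame of slice3 above 0.006 m and z of crown in the frame of slice4 above 0.006 m and linear speed of each of heel, slice1, slice2, slice3, slice4, crown, knife below 0.02 m/s and z of knife in the frame of board between 0.01 and 0.02 m and angle between knife's own z axis and vertical below 0.12 rad and x of knife in the frame of board between -0.135 and 0.135 m and y of knife in the frame of board between -0.075 and 0.075 m); the robot touches nothing.
It fails at once if tomato1 is shifted by more than 30 mm (distance of tomato1 from where it was at the start of the episode above 0.03 m).
It fails at once if tomato2 is shifted by more than 30 mm (distance of tomato2 from where it was at the start of the episode above 0.03 m).
It fails at once if jar is shifted by more than 30 mm (distance of jar from where it was at the start of the episode above 0.03 m).
Of slice1, slice2, slice3, slice4 only 2 to 4 are there at a start; the rules pass over those that are not, and their reading is None.
At some moment in a run one of knife may be knocked a few centimetres aside while the robot is not near it.
It also fails if it takes over 210 s, if anything falls off the work surface, if the arm or the gripper's body presses on something with over 40 N, if the wrist force passes 120 N, or if a joint passes its speed limit or range.

ROBOT

A 6-joint arm with a two-finger parallel gripper is mounted at the origin on the work surface. World frame = base frame: x ahead of the robot, y to its left, z up, the work surface at z = 0. Lengths are in m, angles in rad, forces in N, time in s.
With the tool pointing down it reaches from about 0.425 to 0.95 m from the base axis. Payload 3.5 kg.
Tool frame: the origin (TCP) lies midway between the tips of the shut fingers; the grasp point (between the pads) lies 19 mm behind it; x points along the fingers, y is the direction in which the jaws open and shut, and the axes are right-handed (so a half turn about x gives the same grasp; the last joint's range is limited). The gripper opens to 85 mm and grips with 20 to 120 N. Pads are 22 mm wide; open, the fingers measure 114 mm over their backs; the gripper's body (76 mm by 85 mm) begins 54 mm behind the grasp point. The pads swing forward as they close: fully open they stand 13 mm farther back than shut.
Start: joints at [-1.291, 0.286, 1.577, -0, 1.279, -0.15], TCP at [0.281, -0.614, 0.231] pointing down, gripper open.
Joint ranges: [-2.77, 2.77], [-0.9, 2.22], [0.21, 2.48], [-1.53, 4.67], [0.24, 2.81], [-2.84, 2.84]. Speed limits (rad/s): [2.79, 2.79, 3.14, 3.14, 3.14, 3.14].

INTERFACE

Orientations are given as a unit quaternion [x, y, z, w].
In Python, from plant import ctrl, vision gives the robot as it stands. The module is installed in compiled form; this text tells all that it offers.
- The arm moves only by the tool play_rows, never from a script. Its arguments are lists of equal length, an entry for each row: "claw": the closure in counts, from 0 (fully open) to 255 (shut); "travel": the shift along the tool's x, y, z in m, a list of three; "dr": the turn, a rotation vector about the tool's x, y, z in rad, a list of three. In form: {"claw": [claw, ...], "travel": [[tx, ty, tz], ...], "dr": [[wx, wy, wz], ...]}. A call has 1 to 20 rows; each row is the pose to reach, as a shift and turn from the pose measured when the call began, along the tool's axes at that moment; what a row does not reach only later rows make up. A row lasts 1/10 s, in which the tool goes at most 50 mm and 8.59 degrees, less where a joint would pass 70% of its speed; a pose out of reach is approached as far as the arm can. A call with a gripper value outside its range is refused whole. The fingers move at their own pace and stop on an object; "force" is the grip in N (left out, the last holds). Time passes only in rows, so rows that repeat a pose let the fingers close. It gives the time, the measured TCP pose, the force and the opening at its end, in the units of the state.
- ctrl.get_state(): the state, without advancing time (a new reading comes with each control period).
- vision.read_camera(name): name is "scene" or "top" or "wrist"; returns a dict with "img" (480x640x3 uint8, red, green, blue), "range_z" (480x640 float32, m along the optical axis (not along the pixel's ray), 0 where there is no reading), "K" (3x3 intrinsics, pixels), "distortion" ([k1, k2, p1, p2, k3] as OpenCV has them; the pictures are not rectified), "world_to_cam" (4x4, takes a point from world to camera coordinates). Camera axes: x right, y up, looking along -z (the intrinsics and any distortion apply to the point x, -y, -z); pixel columns grow to the right and rows downward; lengths in m; the calibration is good to about 2 mm. A picture is of the moment at which its call begins.
- ctrl.sign_off(): hands the job in, once; it reports no verdict.
The state is a dict: "time": time; "qpos": joint angles; "dq": joint speeds; "joint_efforts": joint torques, N m; "eef_pos": TCP position; "tcp_rot": TCP orientation; "contact_force": force on the tool from outside, world axes, zero at the start; "wrist_torque": the same for the moment, N m; "opening": opening from 0.0 (shut) to 1.0 (fully open).
Only numpy, scipy, OpenCV 4.12 (cv2) and the standard library are available. Lean on these libraries where they do the work, as an engineer would, in place of code of your own. Each camera call takes 0.05 s, during which the arm holds its last target.

## Working session

There is one attempt and no reset: what is moved stays moved. The work goes in short steps, Python scripts to look and compute and a tool call to move; the robot and the scene stay as the last step left them, time stands still between calls to the robot, and variables do not carry over. Pictures are saved under pics/ and viewed, and the job is handed in when it is done.

Besides the shell and the picture viewer there is one more tool, called after ">>>" by a JSON object that holds its "fn" and its "kwargs", one argument or row to a line. play_rows: Moves the arm, as the interface text tells. Its arguments: {"type":"object","properties":{"claw":{"type":"array","items":{"type":"number"}},"travel":{"type":"array","items":{"type":"array","items":{"type":"number"}}},"dr":{"type":"array","items":{"type":"array","items":{"type":"number"}}},"force":{"type":"number"}},"required":["claw","travel","dr"]}

```bash
mkdir -p pics; ls
cat > h.py <<'E'
import numpy as np, cv2
from plant import ctrl, vision
def shot(name,fn=None):
    d=vision.read_camera(name)
    if fn: cv2.imwrite('pics/'+fn,cv2.cvtColor(d['img'],cv2.COLOR_RGB2BGR))
    return d
def pts(d,u,v,z=None):
    """world pos of pixel(s) using depth (or given depth)"""
    u=np.atleast_1d(np.asarray(u,float));v=np.atleast_1d(np.asarray(v,float))
    r=d['range_z'][v.round().astype(int),u.round().astype(int)] if z is None else z
    p=cv2.undistortPoints(np.stack([u,v],1)[:,None],np.array(d['K'],float),np.array(d['distortion'],float))[:,0]
    c=np.stack([p[:,0]*r,-p[:,1]*r,-r*np.ones(len(u)),np.ones(len(u))],1)
    return (np.linalg.inv(d['world_to_cam'])@c.T).T[:,:3]
def onplane(d,u,v,h):
    a=pts(d,u,v,np.float64(1.0)); T=np.linalg.inv(d['world_to_cam']); o=T[:3,3]
    dr=a-o; return o+dr*((h-o[2])/dr[:,2:3])
def proj(d,P):
    P=np.atleast_2d(P); c=(d['world_to_cam']@np.c_[P,np.ones(len(P))].T).T[:,:3]
    c=c*[1,-1,-1]
    return cv2.projectPoints(c,np.zeros(3),np.zeros(3),np.array(d['K'],float),np.array(d['distortion'],float))[0][:,0]
E
python3 - <<'E'
from h import *
s=ctrl.get_state();print(s)
for n in ['scene','top','wrist']:
    d=shot(n,n+'0.png');print(n,d['K'],d['distortion'],np.linalg.inv(d['world_to_cam']).round(3))
    np.savez(''+n+'0.npz',**d)
E
```

```text
pics
{'time': 0.0, 'qpos': array([-1.29103856e+00,  2.87184976e-01,  1.57816635e+00,  4.61864482e-06,
        1.27861085e+00, -1.50010191e-01]), 'dq': array([ 3.52677106e-04, -1.12614801e-04,  9.38822108e-06, -6.61348896e-04,
        7.73156177e-04,  3.04345445e-04]), 'joint_efforts': array([-1.27396033e-04, -4.05982339e+01, -2.92626840e+01, -1.64576704e-04,
        5.83595989e-03,  7.19887424e-06]), 'eef_pos': array([ 0.28108415, -0.6129705 ,  0.22994008]), 'tcp_rot': array([-0.690791  , -0.15161478,  0.6908965 , -0.14994261]), 'contact_force': array([-0.03678045,  0.27872477,  0.69988201]), 'wrist_torque': array([-0.00753382, -0.05267905,  0.06067757]), 'opening': 1.0028825638545984}
scene [[516.82361671   0.         333.1418369 ]
 [  0.         516.82361671 241.58191334]
 [  0.           0.           1.        ]] [-0.08737977  0.          0.          0.          0.        ] [[ 0.965 -0.187  0.186  0.77 ]
 [ 0.264  0.656 -0.708 -0.88 ]
 [ 0.011  0.732  0.682  0.872]
 [ 0.     0.     0.     1.   ]]
top [[509.13743797   0.         327.49381169]
 [  0.         509.13743797 232.26481301]
 [  0.           0.           1.        ]] [-0.01277234  0.          0.          0.          0.        ] [[ 0.021  0.992 -0.126  0.414]
 [-1.     0.023  0.015 -0.027]
 [ 0.018  0.125  0.992  1.255]
 [ 0.     0.     0.     1.   ]]
wrist [[403.89054002   0.         324.61385474]
 [  0.         403.89054002 239.42532659]
 [  0.           0.           1.        ]] [-0.08995388  0.          0.          0.          0.        ] [[ 0.416  0.874  0.252  0.345]
 [-0.909  0.4    0.114 -0.584]
 [-0.002 -0.277  0.961  0.372]
 [ 0.     0.     0.     1.   ]]
```

View pics/scene0.png

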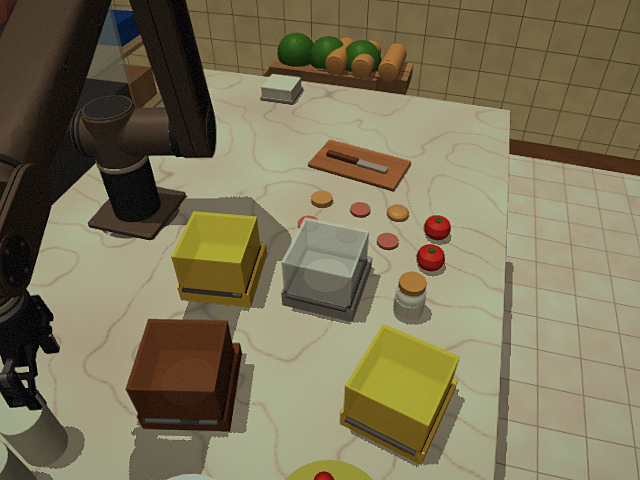

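View pics/top0.png

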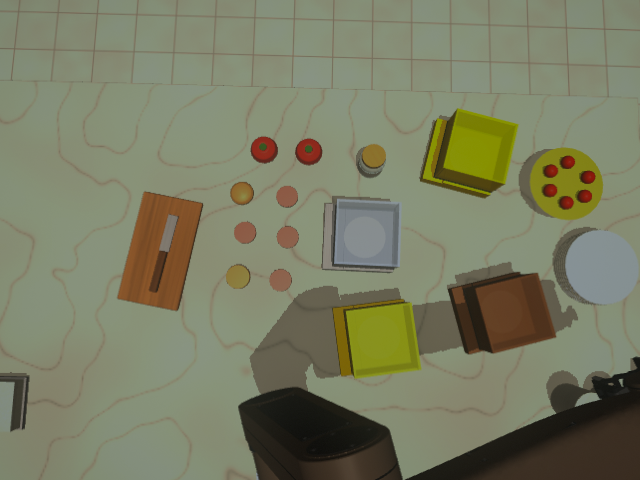

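View pics/wrist0.png

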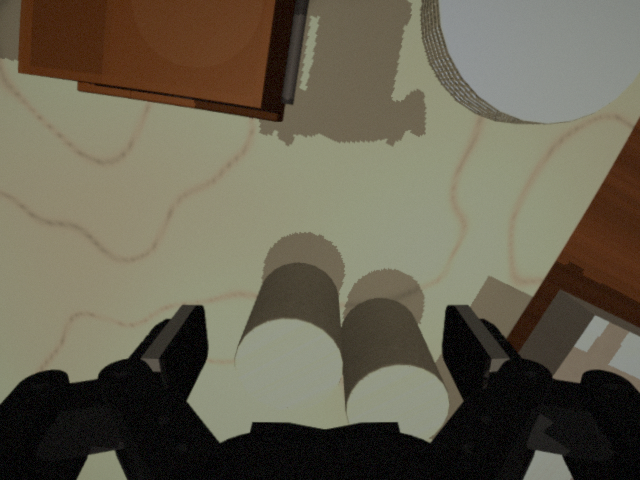

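The clear keeper is at about (365,235) in the top view, with its ledge on the left (+y) side. There are four slices, at (287,196), (245,232), (288,237) and (280,280). Two buns are at (242,193) and (238,277), the knife is on the board at (163,252), the tomatoes at (264,149) and (308,151), and the jar at (372,158).

Run:
```python
from h import *
d=dict(np.load('top0.npz'))
im=d['img']
for n,(u,v) in dict(b1=(242,193),b2=(238,277),s1=(287,196),s2=(245,232),s3=(288,237),s4=(280,280),kn_h=(158,272),kn_b=(168,232),t1=(264,149),t2=(308,151),jar=(373,155),plate=(365,238),ledge=(328,237),lidrim=(337,237)).items():
    print(n,pts(d,u,v)[0].round(4))
for n,(u,v) in dict(b1=(242,193),b2=(238,277)).items():
    print(n,[pts(d,u+k,v)[0][2].round(4) for k in range(-12,13,2)])
c=cv2.cvtColor(im,cv2.COLOR_RGB2BGR)
cv2.imwrite('pics/c1.png',cv2.resize(c[160:330,100:310],None,fx=3.5,fy=3.5,interpolation=cv2.INTER_CUBIC))
cv2.imwrite('pics/c2.png',cv2.resize(c[180:290,305:420],None,fx=5,fy=5,interpolation=cv2.INTER_CUBIC))
```

```text
b1 [0.6635 0.1668 0.0193]
b2 [0.4573 0.1684 0.0156]
s1 [0.6599 0.0562 0.013 ]
s2 [0.5677 0.1563 0.0133]
s3 [0.5578 0.0507 0.0127]
s4 [0.4522 0.0667 0.0152]
kn_h [0.4644 0.3567 0.0324]
kn_b [0.562  0.3411 0.0241]
t1 [0.7681 0.1135 0.0477]
t2 [0.7637 0.006  0.0552]
jar [ 0.7452 -0.1473  0.0991]
plate [ 0.5446 -0.127   0.1407]
ledge [ 0.5576 -0.0471  0.0332]
lidrim [ 0.5462 -0.0654  0.134 ]
b1 [np.float64(0.016), np.float64(0.0161), np.float64(0.017), np.float64(0.0161), np.float64(0.0204), np.float64(0.0211), np.float64(0.0193), np.float64(0.0209), np.float64(0.0262), np.float64(0.0207), np.float64(0.0197), np.float64(0.0146), np.float64(-0.0037)]
b2 [np.float64(0.0145), np.float64(0.015), np.float64(0.0166), np.float64(0.0229), np.float64(0.0143), np.float64(0.0164), np.float64(0.0156), np.float64(0.0149), np.float64(0.0176), np.float64(0.0161), np.float64(0.0168), np.float64(0.0173), np.float64(-0.0021)]
```

View pics/c1.png

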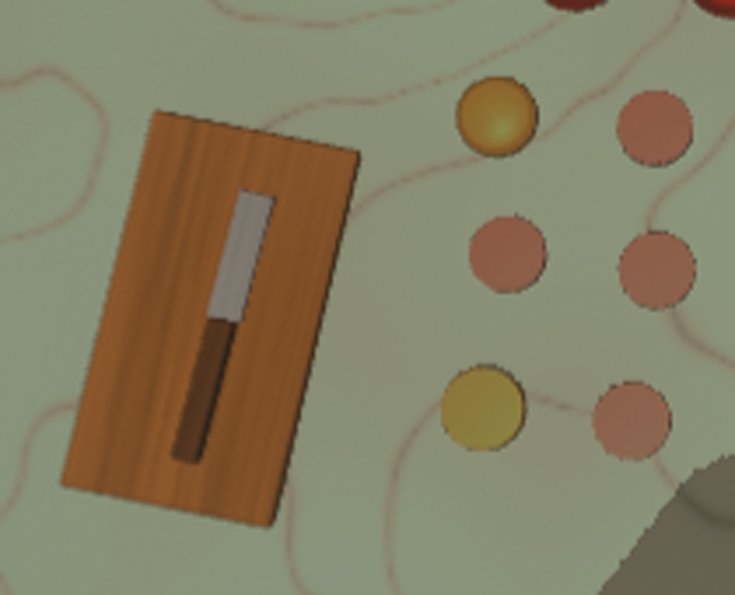

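View pics/c2.png

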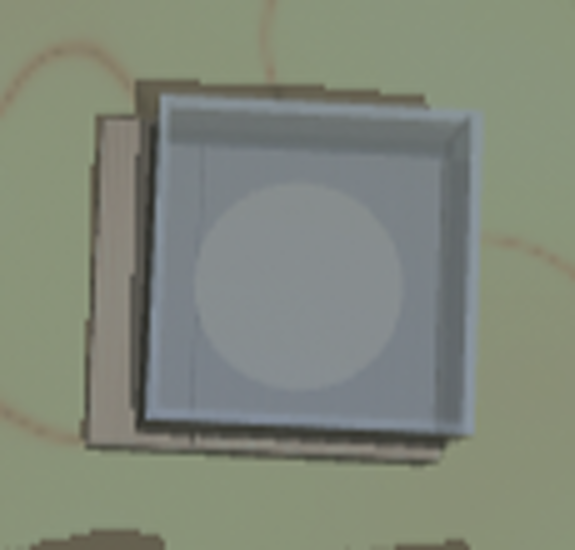

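Run:
```python
from h import *
d=dict(np.load('top0.npz'))
im=d['img']
hsv=cv2.cvtColor(im,cv2.COLOR_RGB2HSV)
def crop(a,off=(305,180),s=5): return (np.array(a,float)+.5)/s-.5+off
C=crop([(160,95),(482,112),(472,437),(145,422)])
P=onplane(d,C[:,0],C[:,1],0.138)
print('lid top',P.round(4),P.mean(0).round(4),[np.linalg.norm(P[i]-P[i-1]).round(4) for i in range(4)])
pc=crop([(299,286)]);print('plate',onplane(d,pc[:,0],pc[:,1],0.05).round(4))
e=((P[1]-P[0])+(P[2]-P[3]));print('keeper +x yaw',np.arctan2(e[1],e[0]))
L=crop([(100,118),(84,446)]);L=onplane(d,L[:,0],L[:,1],0.036);print('ledge front',L.round(4)); e=L[0]-L[1];print('ledge dir (keeper +-y)',np.arctan2(e[1],e[0]))
# discs
for n,(u,v,h) in dict(crown=(242,193,.011),heel=(238,277,.016),s1=(287,196,.01),s2=(245,232,.01),s3=(288,237,.01),s4=(280,280,.01)).items():
    lab=cv2.cvtColor(im,cv2.COLOR_RGB2LAB).astype(float)
    w=lab[v-20:v+21,u-20:u+21]; bg=np.median(np.r_[w[0],w[-1],w[:,0],w[:,-1]],0)
    m=(np.linalg.norm((w-bg)[:,:,1:],axis=2)>10).astype(np.uint8)
    k,l,st,ce=cv2.connectedComponentsWithStats(m); i=1+st[1:,4].argmax()
    cu,cv_=ce[i]+[u-20,v-20]
    r=np.sqrt(st[i,4]/np.pi)
    print(n,(cu.round(1),cv_.round(1)),r.round(1),onplane(d,[cu],[cv_],h)[0].round(4))
def c1(a): return crop(a,(100,160),3.5)
B=c1([(155,112),(359,152),(271,525),(63,485)]);B=onplane(d,B[:,0],B[:,1],.014);print('board',B.round(4),B.mean(0).round(4),[np.linalg.norm(B[i]-B[i-1]).round(3) for i in range(4)])
K=c1([(257,194),(185,463),(224,320)]);K=onplane(d,K[:,0],K[:,1],[.0]);
for i,(a,h) in enumerate([((257,194),.0235),((185,461),.028),((224,321),.0265)]):
    q=c1([a]);print('knife',onplane(d,q[:,0],q[:,1],h)[0].round(4))
```

```text
lid top [[ 0.632  -0.0628  0.138 ]
 [ 0.6278 -0.2069  0.138 ]
 [ 0.4825 -0.2028  0.138 ]
 [ 0.486  -0.0589  0.138 ]] [ 0.557  -0.1328  0.138 ] [np.float64(0.1461), np.float64(0.1441), np.float64(0.1453), np.float64(0.144)]
plate [[ 0.5581 -0.1337  0.05  ]]
keeper +x yaw -1.597519182766358
ledge front [[ 0.6398 -0.0371  0.036 ]
 [ 0.4804 -0.0329  0.036 ]]
ledge dir (keeper +-y) -0.02663290346108382
crown (np.float64(241.6), np.float64(192.7)) 11.5 [0.6658 0.1691 0.011 ]
heel (np.float64(237.4), np.float64(276.5)) 12.0 [0.4585 0.1698 0.016 ]
s1 (np.float64(286.6), np.float64(196.0)) 10.8 [0.6604 0.0573 0.01  ]
s2 (np.float64(244.6), np.float64(232.0)) 11.0 [0.5679 0.1578 0.01  ]
s3 (np.float64(287.3), np.float64(236.6)) 11.0 [0.559  0.0527 0.01  ]
s4 (np.float64(280.1), np.float64(279.7)) 11.1 [0.453  0.0669 0.01  ]
board [[0.6622 0.4094 0.014 ]
 [0.637  0.2644 0.014 ]
 [0.376  0.3113 0.014 ]
 [0.4001 0.4554 0.014 ]] [0.5188 0.3601 0.014 ] [np.float64(0.266), np.float64(0.147), np.float64(0.265), np.float64(0.146)]
knife [0.6039 0.3315 0.0235]
knife [0.4183 0.3683 0.028 ]
knife [0.5145 0.3481 0.0265]
```

```bash
cat >> h.py <<'E'
from scipy.spatial.transform import Rotation as Ro
def tool(yawy,tilt=0.0,axis=None):
    """tool pointing down, jaw axis y at world yaw yawy; optionally tilted by rotvec (world)"""
    y=np.array([np.cos(yawy),np.sin(yawy),0]);x=np.array([0,0,-1.]);z=np.cross(x,y)
    R=np.stack([x,y,z],1)
    if axis is not None: R=Ro.from_rotvec(np.array(axis)*tilt).as_matrix()@R
    return R
def plan(pos,R=None,s=None,pr=True):
    s=s or ctrl.get_state()
    R0=Ro.from_quat(s['tcp_rot']).as_matrix(); p0=np.array(s['eef_pos'])
    t=R0.T@(np.array(pos)-p0)
    w=Ro.from_matrix(R0.T@(R if R is not None else R0)).as_rotvec()
    if pr: print('travel',t.round(4).tolist(),'dr',w.round(4).tolist(),'rows',max(np.linalg.norm(t)/.05,np.linalg.norm(w)/.15).round(1))
    return t,w
E
python3 - <<'E'
from h import *
s=ctrl.get_state();R=Ro.from_quat(s['tcp_rot']).as_matrix();print(R.round(3),s['eef_pos'])
print('yaw y',np.arctan2(R[1,1],R[0,1]),'q1-q6',s['qpos'][0]-s['qpos'][5])
d=dict(np.load('top0.npz'))
for n,(u,v) in dict(brownTL=(450,290),bl=(468,352),brown2=(553,338),yl=(334,308),yr=(420,374),yt=(410,300), ytop=(438,120),ytop2=(423,180)).items(): print(n,pts(d,u,v)[0].round(3))
kx=np.array([0.981,-0.1945]) 
for y in [np.pi/2-.196, -np.pi/2-.196]: plan([.4869,.3546,.15],tool(y))
E
```

```text
[[-0.001  0.417 -0.909]
 [ 0.002 -0.909 -0.417]
 [-1.    -0.002 -0.   ]] [ 0.28114923 -0.61310513  0.23024517]
yaw y -1.1410064785654934 q1-q6 -1.1410099526764943
brownTL [ 0.436 -0.344  0.028]
bl [ 0.292 -0.383  0.035]
brown2 [ 0.325 -0.603  0.002]
yl [ 0.388 -0.065  0.036]
yr [ 0.234 -0.276 -0.   ]
yt [ 0.411 -0.251  0.004]
ytop [ 0.858 -0.316  0.035]
ytop2 [ 0.707 -0.28   0.023]
travel [0.0819, -0.7938, -0.5902] dr [-2.5158, -0.0024, 0.0004] rows 19.9
travel [0.0819, -0.7938, -0.5902] dr [0.6258, 0.0003, 0.0019] rows 19.9
```

Run:
```python
from h import *
plan([.6,-.12,.30],tool(1.375))
plan([.4869,.3546,.12],tool(1.375))
```

```text
travel [-0.069, -0.3155, -0.4953] dr [-2.516, -0.0024, 0.0004] rows 16.8
travel [0.1119, -0.7938, -0.5902] dr [-2.516, -0.0024, 0.0004] rows 19.9
```

>>> {"fn": "play_rows", "kwargs": {
  "claw": [0, 0, 0, 0, 0, 0, 0, 0, 0, 0, 0, 0, 0, 0, 0, 0, 0, 0, 0, 0],
  "travel": [
    [-0.069, -0.3155, -0.4953],
    [-0.069, -0.3155, -0.4953],
    [-0.069, -0.3155, -0.4953],
    [-0.069, -0.3155, -0.4953],
    [-0.069, -0.3155, -0.4953],
    [-0.069, -0.3155, -0.4953],
    [-0.069, -0.3155, -0.4953],
    [-0.069, -0.3155, -0.4953],
    [-0.069, -0.3155, -0.4953],
    [-0.069, -0.3155, -0.4953],
    [0.1119, -0.7938, -0.5902],
    [0.1119, -0.7938, -0.5902],
    [0.1119, -0.7938, -0.5902],
    [0.1119, -0.7938, -0.5902],
    [0.1119, -0.7938, -0.5902],
    [0.1119, -0.7938, -0.5902],
    [0.1119, -0.7938, -0.5902],
    [0.1119, -0.7938, -0.5902],
    [0.1119, -0.7938, -0.5902],
    [0.1119, -0.7938, -0.5902]
  ],
  "dr": [
    [-2.516, 0, 0],
    [-2.516, 0, 0],
    [-2.516, 0, 0],
    [-2.516, 0, 0],
    [-2.516, 0, 0],
    [-2.516, 0, 0],
    [-2.516, 0, 0],
    [-2.516, 0, 0],
    [-2.516, 0, 0],
    [-2.516, 0, 0],
    [-2.516, 0, 0],
    [-2.516, 0, 0],
    [-2.516, 0, 0],
    [-2.516, 0, 0],
    [-2.516, 0, 0],
    [-2.516, 0, 0],
    [-2.516, 0, 0],
    [-2.516, 0, 0],
    [-2.516, 0, 0],
    [-2.516, 0, 0]
  ],
  "force": 60
}}

```text
time: 2.15
eef_pos: [0.4949, 0.2805, 0.1426]
tcp_rot: [0.07, 0.704, -0.068, 0.704]
contact_force: [0.8, 0.1, -0.2]
opening: 0.999
```

Run:
```python
from h import *
s=ctrl.get_state();print(s['time'],s['eef_pos'],s['qpos'].round(3))
d=shot('wrist','w1.png');np.savez('w1.npz',**d)
plan([.4869,.3546,.06],tool(1.375))
```

```text
2.15 [0.49489413 0.28053358 0.1426088 ] [ 0.337  0.145  1.915  0.002  1.082 -1.039]
travel [0.0802, 0.0662, -0.0176] dr [0.0037, -0.0061, -0.0039] rows 2.1
```

View pics/w1.png

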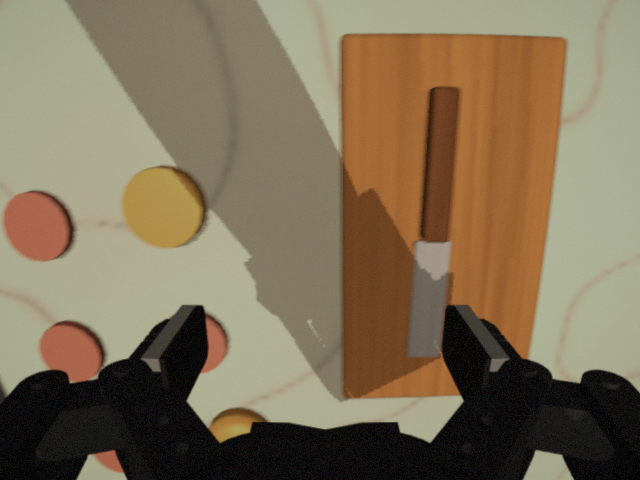

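The knife in the wrist view: butt at (445,88), handle/blade joint at (435,241), tip at (423,357); heel at (163,207). I'm cross-checking these positions.

Run:
```python
from h import *
d=dict(np.load('w1.npz'))
K=[onplane(d,[u],[v],h)[0] for u,v,h in [(445,88,.030),(435,241,.0265),(423,357,.0235),(163,204,.016)]]
print(np.round(K,4)); e=K[2]-K[0];yaw=np.arctan2(e[1],e[0]);print('yaw',yaw,np.linalg.norm(e[:2]))
g=K[0]+.07*e/np.linalg.norm(e);g2=K[1]-.03*e/np.linalg.norm(e);print(g,g2)
plan([*(g+g2)[:2]/2,.05],tool(yaw+np.pi/2));plan([*(g+g2)[:2]/2,.017],tool(yaw+np.pi/2))
```

```text
[[0.4191 0.3703 0.03  ]
 [0.515  0.3526 0.0265]
 [0.6043 0.3341 0.0235]
 [0.4558 0.1757 0.016 ]]
yaw -0.19292803409928244 0.18874933553948053
[0.48775234 0.356892   0.02759082] [0.48555077 0.35832862 0.0275325 ]
travel [0.0902, 0.0691, -0.0183] dr [0.0008, -0.0061, -0.0039] rows 2.3
travel [0.1232, 0.0689, -0.0181] dr [0.0008, -0.0061, -0.0039] rows 2.8
```

>>> {"fn": "play_rows", "kwargs": {
  "claw": [0, 0, 0, 0, 0, 0, 0, 0, 255, 255, 255, 255, 255, 255, 255],
  "travel": [
    [0.05, 0.068, -0.018],
    [0.09, 0.068, -0.018],
    [0.09, 0.068, -0.018],
    [0.123, 0.068, -0.018],
    [0.123, 0.068, -0.018],
    [0.123, 0.068, -0.018],
    [0.123, 0.068, -0.018],
    [0.123, 0.068, -0.018],
    [0.123, 0.068, -0.018],
    [0.123, 0.068, -0.018],
    [0.123, 0.068, -0.018],
    [0.123, 0.068, -0.018],
    [0.123, 0.068, -0.018],
    [0.123, 0.068, -0.018],
    [0.123, 0.068, -0.018]
  ],
  "dr": [
    [0, -0.006, -0.004],
    [0, -0.006, -0.004],
    [0, -0.006, -0.004],
    [0, -0.006, -0.004],
    [0, -0.006, -0.004],
    [0, -0.006, -0.004],
    [0, -0.006, -0.004],
    [0, -0.006, -0.004],
    [0, -0.006, -0.004],
    [0, -0.006, -0.004],
    [0, -0.006, -0.004],
    [0, -0.006, -0.004],
    [0, -0.006, -0.004],
    [0, -0.006, -0.004],
    [0, -0.006, -0.004]
  ],
  "force": 80
}}

```text
time: 3.7
eef_pos: [0.4869, 0.3568, 0.0176]
tcp_rot: [0.068, 0.704, -0.068, 0.704]
contact_force: [-0.5, 0.7, 2.7]
opening: 0.188
```

Run:
```python
from h import *
s=ctrl.get_state();print(s['time'],s['eef_pos'],s['qpos'].round(3),s['opening'],s['contact_force'])
shot('wrist','w2.png')
shot('scene','s2.png')
```

```text
3.7 [0.4869287  0.35682289 0.01761204] [ 0.465  0.391  1.876 -0.     0.874 -0.914] 0.18750439090491716 [-0.48563545  0.7285767   2.72420626]
```

View pics/w2.png

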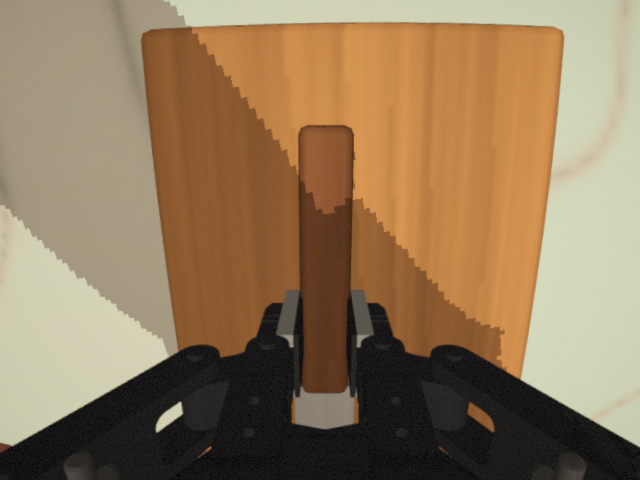

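Run:
```python
from h import *
plan([.4869,.3568,.15]); plan([.5636,.1067,.15],tool(-.0267))
```

```text
travel [-0.1324, 0.0, 0.0] dr [0.0, 0.0, 0.0] rows 2.6
travel [-0.1324, -0.2308, 0.1231] dr [1.4054, 0.0002, -0.0007] rows 9.4
```

>>> {"fn": "play_rows", "kwargs": {
  "claw": [255, 255, 255, 255, 255, 255, 255, 255, 255, 255, 255, 255, 255, 255, 255, 255, 255],
  "travel": [
    [-0.02, 0, 0],
    [-0.05, 0, 0],
    [-0.09, 0, 0],
    [-0.132, 0, 0],
    [-0.132, -0.03, 0.015],
    [-0.132, -0.06, 0.03],
    [-0.132, -0.09, 0.045],
    [-0.132, -0.12, 0.06],
    [-0.132, -0.15, 0.08],
    [-0.132, -0.18, 0.095],
    [-0.132, -0.21, 0.11],
    [-0.132, -0.231, 0.123],
    [-0.132, -0.231, 0.123],
    [-0.132, -0.231, 0.123],
    [-0.132, -0.231, 0.123],
    [-0.132, -0.231, 0.123],
    [-0.132, -0.231, 0.123]
  ],
  "dr": [
    [0, 0, 0],
    [0, 0, 0],
    [0, 0, 0],
    [0, 0, 0],
    [0.14, 0, 0],
    [0.28, 0, 0],
    [0.42, 0, 0],
    [0.56, 0, 0],
    [0.7, 0, 0],
    [0.84, 0, 0],
    [0.98, 0, 0],
    [1.12, 0, 0],
    [1.26, 0, 0],
    [1.405, 0, 0],
    [1.405, 0, 0],
    [1.405, 0, 0],
    [1.405, 0, 0]
  ]
}}

```text
time: 5.5
eef_pos: [0.5632, 0.1068, 0.1492]
tcp_rot: [0.506, 0.494, -0.506, 0.494]
contact_force: [-0.0, -0.2, -0.5]
opening: 0.179
```

Run:
```python
from h import *
s=ctrl.get_state();print(s['time'],s['eef_pos'],s['qpos'].round(3),s['opening'],s['contact_force'])
d=shot('top','t3.png');np.savez('t3.npz',**d)
d=shot('wrist','w3.png')
d=shot('scene','s3.png')
for a in ['t3']:
    c=cv2.imread(f'pics/{a}.png')[140:310,210:420];cv2.imwrite(f'pics/{a}c.png',cv2.resize(c,None,fx=3.5,fy=3.5,interpolation=cv2.INTER_CUBIC))
c=cv2.imread(f'pics/s3.png')[150:350,250:450];cv2.imwrite(f'pics/s3c.png',cv2.resize(c,None,fx=3,fy=3,interpolation=cv2.INTER_CUBIC))
plan([.5636,.0967,.0356],tool(-.0267));plan([.5622,.0427,.0356],tool(-.0267))
```

```text
5.5 [0.56317446 0.10677774 0.149202  ] [0.01  0.146 1.899 0.    1.096 0.034] 0.17859095157575028 [-0.00770305 -0.19994298 -0.49891561]
travel [0.1139, 0.0004, 0.0101] dr [0.0019, -0.0002, -0.0005] rows 2.3
travel [0.1139, 0.0003, 0.0642] dr [0.0019, -0.0002, -0.0005] rows 2.6
```

View pics/t3c.png

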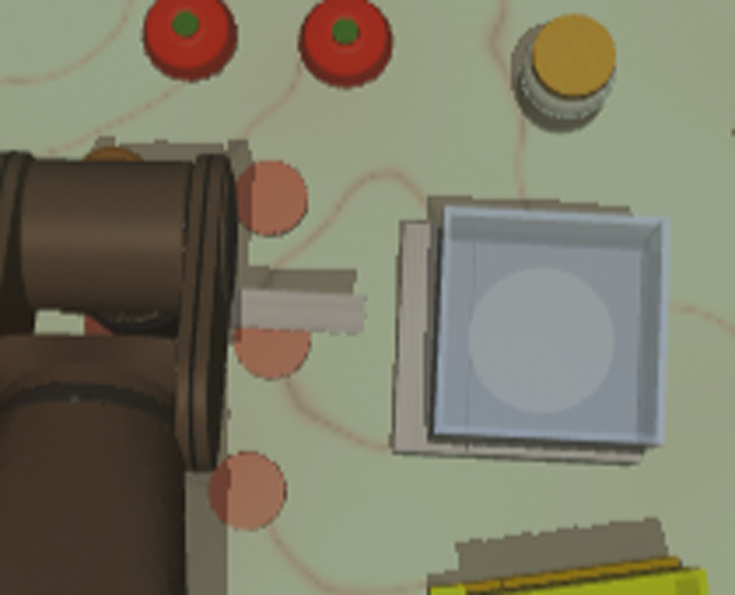

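View pics/s3c.png

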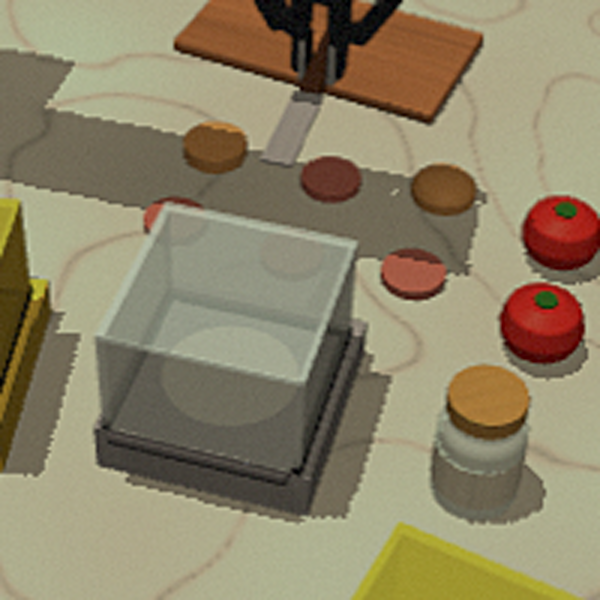

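The top crop shows the blade tip at about (363,314), pointing at the slot in line with the keeper. I'm checking the tip's position and height.

Run:
```python
from h import *
d=dict(np.load('t3.npz'))
for a in [(363,314),(242,308)]:
    u,v=(np.array(a)+.5)/3.5-.5+[210,140]
    print(onplane(d,[u],[v],.155)[0].round(4))
m=[pts(d,u,v)[0] for u in range(282,312,3) for v in range(225,232,2)]
m=np.array(m);A=np.c_[m[:,1],np.ones(len(m))];print(np.linalg.lstsq(A,m[:,2],rcond=None)[0], np.median(m[:,2]))
```

```text
[ 0.5594 -0.0129  0.155 ]
[0.5614 0.0624 0.155 ]
[-0.00316769  0.15552735] 0.15544485489827575
```

>>> {"fn": "play_rows", "kwargs": {
  "claw": [255, 255, 255, 255, 255, 255, 255, 255, 255, 255, 255, 255, 255, 255],
  "travel": [
    [0.04, 0, 0.005],
    [0.08, 0, 0.01],
    [0.1139, 0, 0.01],
    [0.1139, 0, 0.01],
    [0.1139, 0, 0.01],
    [0.1139, 0, 0.02],
    [0.1139, 0, 0.03],
    [0.1139, 0, 0.04],
    [0.1139, 0, 0.045],
    [0.1139, 0, 0.05],
    [0.1139, 0, 0.055],
    [0.1139, 0, 0.06],
    [0.1139, 0, 0.064],
    [0.1139, 0, 0.064]
  ],
  "dr": [
    [0, 0, 0],
    [0, 0, 0],
    [0, 0, 0],
    [0, 0, 0],
    [0, 0, 0],
    [0, 0, 0],
    [0, 0, 0],
    [0, 0, 0],
    [0, 0, 0],
    [0, 0, 0],
    [0, 0, 0],
    [0, 0, 0],
    [0, 0, 0],
    [0, 0, 0]
  ]
}}

```text
time: 7.05
eef_pos: [0.5618, 0.0424, 0.0355]
tcp_rot: [0.506, 0.494, -0.506, 0.494]
contact_force: [0.7, -0.5, -1.3]
opening: 0.184
```

Run:
```python
from h import *
s=ctrl.get_state();print(s['time'],s['eef_pos'],s['qpos'].round(3),s['opening'],s['contact_force'])
d=shot('top','t4.png')
c=cv2.imread(f'pics/t4.png')[140:310,210:420];cv2.imwrite(f'pics/t4c.png',cv2.resize(c,None,fx=3.5,fy=3.5,interpolation=cv2.INTER_CUBIC))
# arc plan: knife rotates by phi=f*theta about hinge-ish
K=np.array([.5575,-.1332]);kd=np.array([-.0267,-.9996])
def kw(x,z): return np.array([*(K+kd*x),z])
p0=s['eef_pos'].copy()
# keeper coords of TCP
x0=(p0[:2]-K)@kd; z0=p0[2]; print('keeper x TCP',x0,'z',z0)
# contact point on rim (mid thickness) 
tipx=x0+.12
for f in [0,.5]:
  print('f',f)
  for th in np.arange(0.0,1.5,.1):
    r=.1425
    c=np.array([.0725-r*np.cos(th), .044+r*np.sin(th)])  # rim contact, keeper x,z
    phi=f*th
    ax=np.array([np.cos(phi),-np.sin(phi)]); nz=np.array([np.sin(phi),np.cos(phi)])
    # contact pt on blade top at distance 102 from grip along axis, 5.9 mm above TCP
    L=(.0725-.1425)-x0
    t=c-ax*L-nz*.0057
    R=tool(-.0267,phi,[1,-.0267,0]) # sign checked below
    # knife axis = R z
    if th==.5: print('knife ax',R[:,2].round(3))
    tt,ww=plan(kw(*t),R,s,pr=False)
    print(round(th,1),tt.round(4).tolist(),ww.round(3).tolist())
```

```text
7.05 [0.56181852 0.04239805 0.03551081] [-0.105  0.288  1.973  0.     0.881 -0.08 ] 0.18351356611531713 [ 0.69756859 -0.46962478 -1.3448174 ]
keeper x TCP -0.17564311575573857 z 0.035510814439634275
f 0
0.0 [-0.0028, 0.0004, 0.0] [0.001, -0.0, -0.0]
0.1 [-0.017, 0.0004, 0.0007] [0.001, -0.0, -0.0]
0.2 [-0.0311, 0.0004, 0.0029] [0.001, -0.0, -0.0]
0.3 [-0.0449, 0.0004, 0.0064] [0.001, -0.0, -0.0]
0.4 [-0.0583, 0.0004, 0.0113] [0.001, -0.0, -0.0]
knife ax [-0.027 -1.     0.   ]
0.5 [-0.0711, 0.0004, 0.0174] [0.001, -0.0, -0.0]
0.6 [-0.0833, 0.0004, 0.0249] [0.001, -0.0, -0.0]
0.7 [-0.0946, 0.0004, 0.0335] [0.001, -0.0, -0.0]
0.8 [-0.105, 0.0003, 0.0432] [0.001, -0.0, -0.0]
0.9 [-0.1144, 0.0003, 0.0539] [0.001, -0.0, -0.0]
1.0 [-0.1227, 0.0003, 0.0655] [0.001, -0.0, -0.0]
1.1 [-0.1298, 0.0003, 0.0779] [0.001, -0.0, -0.0]
1.2 [-0.1356, 0.0003, 0.0908] [0.001, -0.0, -0.0]
1.3 [-0.1401, 0.0003, 0.1044] [0.001, -0.0, -0.0]
1.4 [-0.1432, 0.0003, 0.1183] [0.001, -0.0, -0.0]
f 0.5
0.0 [-0.0028, 0.0004, 0.0] [0.001, -0.0, -0.0]
0.1 [-0.0223, 0.0004, 0.0006] [0.001, 0.05, -0.0]
0.2 [-0.0417, 0.0004, 0.0028] [0.001, 0.1, -0.0]
0.3 [-0.0608, 0.0004, 0.0067] [0.001, 0.15, -0.0]
0.4 [-0.0794, 0.0004, 0.0122] [0.001, 0.2, -0.0]
knife ax [-0.026 -0.969 -0.247]
0.5 [-0.0974, 0.0004, 0.0193] [0.001, 0.25, -0.0]
0.6 [-0.1147, 0.0004, 0.0279] [0.001, 0.3, -0.0]
0.7 [-0.1312, 0.0004, 0.0379] [0.001, 0.35, -0.0]
0.8 [-0.1466, 0.0004, 0.0493] [0.001, 0.4, -0.0]
0.9 [-0.1609, 0.0003, 0.0619] [0.001, 0.45, -0.0]
1.0 [-0.1741, 0.0003, 0.0757] [0.001, 0.5, 0.0]
1.1 [-0.1859, 0.0003, 0.0904] [0.001, 0.55, 0.0]
1.2 [-0.1963, 0.0003, 0.1061] [0.001, 0.6, 0.0]
1.3 [-0.2052, 0.0003, 0.1224] [0.001, 0.65, 0.0]
1.4 [-0.2126, 0.0003, 0.1394] [0.001, 0.7, 0.0]
```

View pics/t4c.png

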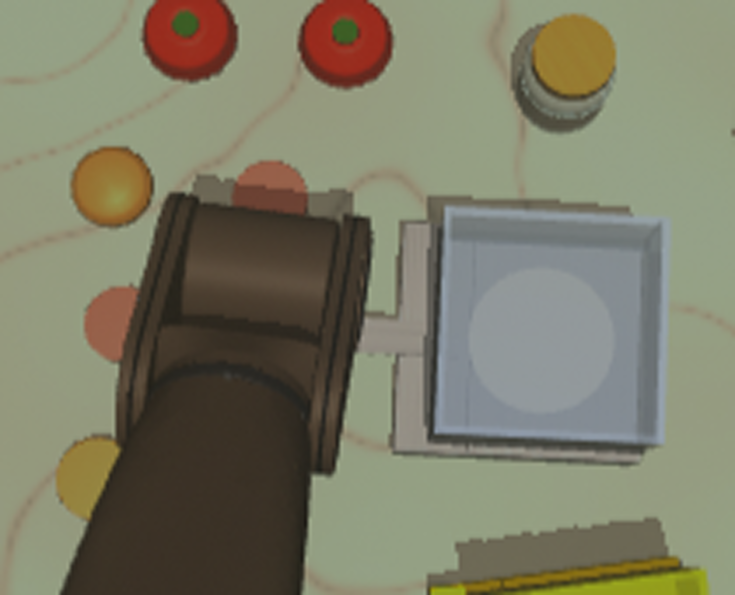

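>>> {"fn": "play_rows", "kwargs": {
  "claw": [255, 255, 255, 255, 255, 255, 255, 255, 255, 255, 255, 255],
  "travel": [
    [-0.003, 0, 0],
    [-0.012, 0, 0],
    [-0.022, 0, 0.001],
    [-0.032, 0, 0.002],
    [-0.042, 0, 0.003],
    [-0.051, 0, 0.005],
    [-0.061, 0, 0.007],
    [-0.07, 0, 0.009],
    [-0.079, 0, 0.012],
    [-0.088, 0, 0.0155],
    [-0.097, 0, 0.019],
    [-0.097, 0, 0.019]
  ],
  "dr": [
    [0, 0, 0],
    [0, 0.025, 0],
    [0, 0.05, 0],
    [0, 0.075, 0],
    [0, 0.1, 0],
    [0, 0.125, 0],
    [0, 0.15, 0],
    [0, 0.175, 0],
    [0, 0.2, 0],
    [0, 0.225, 0],
    [0, 0.25, 0],
    [0, 0.25, 0]
  ],
  "force": 120
}}

```text
time: 8.3
eef_pos: [0.5625, 0.0223, 0.1343]
tcp_rot: [0.567, 0.55, -0.439, 0.429]
contact_force: [-0.2, 0.7, -1.7]
opening: 0.167
```

Run:
```python
from h import *
s=ctrl.get_state();print(s['time'],s['eef_pos'],s['qpos'].round(3),s['opening'],s['contact_force'])
d=shot('scene','s5.png')
c=cv2.imread(f'pics/s5.png')[100:350,250:450];cv2.imwrite(f'pics/s5c.png',cv2.resize(c,None,fx=2.4,fy=2.4,interpolation=cv2.INTER_CUBIC))
```

```text
8.3 [0.56246595 0.02229883 0.13426986] [-0.251  0.149  1.942  0.272  1.119 -0.353] 0.16735698580244193 [-0.20511146  0.69792418 -1.70068144]
```

View pics/s5c.png

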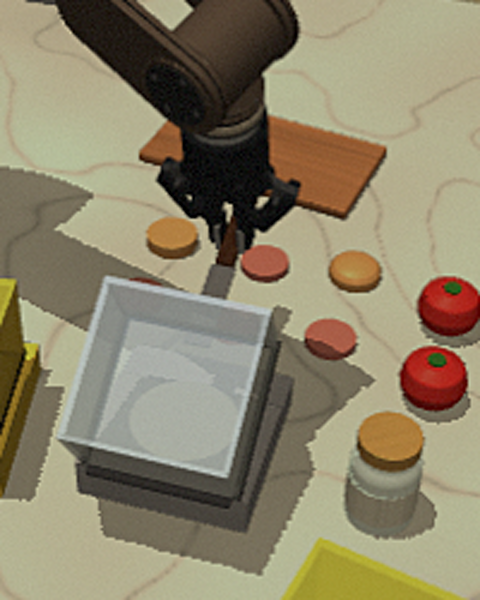

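The lid is up on the blade by about 0.45 rad, so I'm continuing along the arc.

```bash
cat >> h.py <<'E'
K=np.array([.5575,-.1332]);kd=np.array([-.0267,-.9996])
def kw(x,z,y=0.): return np.array([*(K+kd*x+np.array([.9996,-.0267])*y),z])
E
python3 - <<'E'
from h import *
s=ctrl.get_state()
x0=-.17564;L=-.07-x0
for th in np.arange(.5,1.56,.1):
    c=np.array([.0725-.1425*np.cos(th), .044+.1425*np.sin(th)]); phi=.5*th
    ax=np.array([np.cos(phi),-np.sin(phi)]); nz=np.array([np.sin(phi),np.cos(phi)])
    t=c-ax*L-nz*.0057
    tt,ww=plan(kw(*t),tool(-.0267,phi,[1,-.0267,0]),s,pr=False)
    print(round(th,1),kw(*t).round(3),tt.round(4).tolist(),ww.round(3).tolist())
E
```

```text
0.5 [0.562 0.023 0.133] [0.0006, -0.0004, -0.0002] [0.001, 0.0, -0.002]
0.6 [0.561 0.014 0.15 ] [-0.0182, -0.0004, 0.0039] [0.001, 0.05, -0.002]
0.7 [0.561 0.004 0.167] [-0.0367, -0.0003, 0.0095] [0.001, 0.1, -0.002]
0.8 [ 0.561 -0.007  0.182] [-0.0544, -0.0003, 0.0167] [0.001, 0.151, -0.002]
0.9 [ 0.561 -0.02   0.196] [-0.0714, -0.0003, 0.0254] [0.001, 0.201, -0.002]
1.0 [ 0.56  -0.033  0.21 ] [-0.0875, -0.0002, 0.0355] [0.001, 0.251, -0.002]
1.1 [ 0.56  -0.048  0.221] [-0.1026, -0.0002, 0.0469] [0.001, 0.301, -0.002]
1.2 [ 0.559 -0.064  0.232] [-0.1166, -0.0002, 0.0595] [0.001, 0.351, -0.002]
1.3 [ 0.559 -0.08   0.241] [-0.1293, -0.0002, 0.0731] [0.001, 0.401, -0.002]
1.4 [ 0.558 -0.097  0.248] [-0.1407, -0.0002, 0.0877] [0.002, 0.451, -0.002]
1.5 [ 0.558 -0.114  0.254] [-0.1506, -0.0002, 0.1032] [0.002, 0.501, -0.002]
```

>>> {"fn": "play_rows", "kwargs": {
  "claw": [255, 255, 255, 255, 255, 255, 255, 255, 255, 255, 255, 255, 255, 255, 255, 255, 255, 255],
  "travel": [
    [-0.009, 0, 0.002],
    [-0.018, 0, 0.004],
    [-0.028, 0, 0.007],
    [-0.037, 0, 0.0095],
    [-0.046, 0, 0.013],
    [-0.0545, 0, 0.017],
    [-0.063, 0, 0.021],
    [-0.071, 0, 0.0255],
    [-0.079, 0, 0.03],
    [-0.0875, 0, 0.0355],
    [-0.095, 0, 0.041],
    [-0.1025, 0, 0.047],
    [-0.1095, 0, 0.053],
    [-0.1165, 0, 0.0595],
    [-0.123, 0, 0.066],
    [-0.129, 0, 0.073],
    [-0.135, 0, 0.08],
    [-0.1405, 0, 0.0875]
  ],
  "dr": [
    [0, 0.025, 0],
    [0, 0.05, 0],
    [0, 0.075, 0],
    [0, 0.1, 0],
    [0, 0.125, 0],
    [0, 0.15, 0],
    [0, 0.175, 0],
    [0, 0.2, 0],
    [0, 0.225, 0],
    [0, 0.25, 0],
    [0, 0.275, 0],
    [0, 0.3, 0],
    [0, 0.325, 0],
    [0, 0.35, 0],
    [0, 0.375, 0],
    [0, 0.4, 0],
    [0, 0.425, 0],
    [0, 0.45, 0]
  ]
}}

```text
time: 10.15
eef_pos: [0.5585, -0.0975, 0.2482]
tcp_rot: [0.65, 0.633, -0.301, 0.294]
contact_force: [0.7, 0.0, -2.6]
opening: 0.168
```

Run:
```python
from h import *
s=ctrl.get_state();print(s['time'],s['eef_pos'],s['qpos'].round(3),s['opening'],s['contact_force'])
d=shot('scene','s6.png')
c=cv2.imread(f'pics/s6.png')[100:350,230:450];cv2.imwrite(f'pics/s6c.png',cv2.resize(c,None,fx=2.4,fy=2.4,interpolation=cv2.INTER_CUBIC))
```

```text
10.15 [ 0.55853488 -0.09745503  0.24824312] [-0.602  0.185  1.777  0.574  1.604 -0.684] 0.16837454865828252 [ 0.65216114  0.02918011 -2.56121904]
```

View pics/s6c.png

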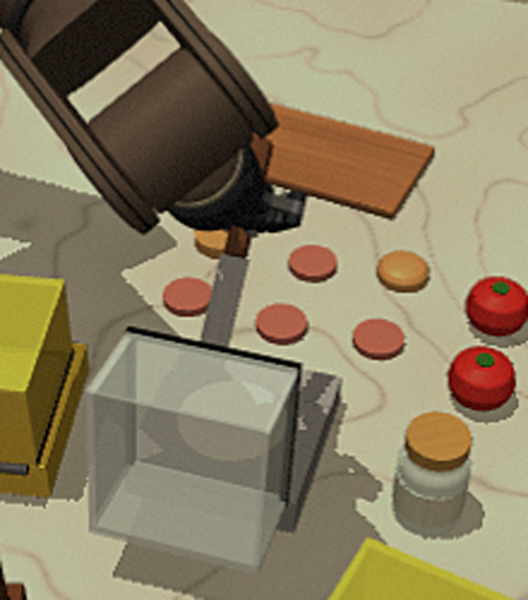

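Run:
```python
from h import *
s=ctrl.get_state()
x0=-.17564;L=-.07-x0
for th in [1.45,1.5,1.55,1.6,1.63]:
    c=np.array([.0725-.1425*np.cos(th), .044+.1425*np.sin(th)]); phi=.5*th
    ax=np.array([np.cos(phi),-np.sin(phi)]); nz=np.array([np.sin(phi),np.cos(phi)])
    t=c-ax*L-nz*.0057
    tt,ww=plan(kw(*t),tool(-.0267,phi,[1,-.0267,0]),s,pr=False)
    print(round(th,2),kw(*t).round(3),tt.round(4).tolist(),ww.round(3).tolist())
```

```text
1.45 [ 0.558 -0.106  0.251] [-0.0065, -0.0003, 0.0031] [0.001, 0.024, -0.003]
1.5 [ 0.558 -0.114  0.254] [-0.0143, -0.0003, 0.0081] [0.001, 0.049, -0.003]
1.55 [ 0.558 -0.123  0.256] [-0.0218, -0.0003, 0.0133] [0.001, 0.074, -0.003]
1.6 [ 0.558 -0.132  0.258] [-0.029, -0.0003, 0.0188] [0.001, 0.099, -0.003]
1.63 [ 0.557 -0.138  0.259] [-0.0332, -0.0003, 0.0223] [0.001, 0.114, -0.003]
```

>>> {"fn": "play_rows", "kwargs": {
  "claw": [255, 255, 255, 255, 255, 255],
  "travel": [
    [-0.0065, 0, 0.003],
    [-0.0145, 0, 0.008],
    [-0.022, 0, 0.0135],
    [-0.029, 0, 0.019],
    [-0.033, 0, 0.022],
    [-0.033, 0, 0.022]
  ],
  "dr": [
    [0, 0.024, 0],
    [0, 0.049, 0],
    [0, 0.074, 0],
    [0, 0.1, 0],
    [0, 0.114, 0],
    [0, 0.114, 0]
  ]
}}

```text
time: 10.8
eef_pos: [0.5573, -0.1365, 0.2585]
tcp_rot: [0.667, 0.649, -0.262, 0.256]
contact_force: [0.4, 5.1, -4.4]
opening: 0.173
```

Run:
```python
from h import *
s=ctrl.get_state();print(s['time'],s['eef_pos'],s['qpos'].round(3),s['opening'],s['contact_force'])
d=shot('scene','s7.png')
c=cv2.imread(f'pics/s7.png')[100:350,230:450];cv2.imwrite(f'pics/s7c.png',cv2.resize(c,None,fx=2.4,fy=2.4,interpolation=cv2.INTER_CUBIC))
plan([.5635,.10,.20],tool(-.0267))
```

```text
10.8 [ 0.55733567 -0.13652759  0.25847419] [-0.683  0.251  1.719  0.628  1.717 -0.74 ] 0.17256911251536194 [ 0.40596015  5.06870572 -4.42717052]
travel [0.2127, -0.0004, -0.1186] dr [-0.0005, -0.8204, -0.0011] rows 5.5
```

View pics/s7c.png

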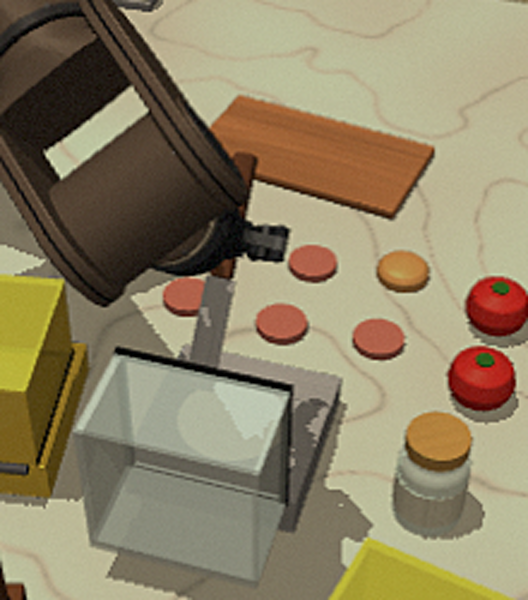

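>>> {"fn": "play_rows", "kwargs": {
  "claw": [255, 255, 255, 255, 255, 255, 255, 255, 255, 255, 255, 255, 255, 255],
  "travel": [
    [0.01, 0, 0],
    [0.02, 0, -0.02],
    [0.03, 0, -0.05],
    [0.05, 0, -0.09],
    [0.08, 0, -0.119],
    [0.12, 0, -0.119],
    [0.16, 0, -0.119],
    [0.2127, 0, -0.119],
    [0.2127, 0, -0.119],
    [0.2127, 0, -0.119],
    [0.2127, 0, -0.119],
    [0.2127, 0, -0.119],
    [0.2127, 0, -0.119],
    [0.2127, 0, -0.119]
  ],
  "dr": [
    [0, 0, 0],
    [0, 0, 0],
    [0, 0, 0],
    [0, -0.1, 0],
    [0, -0.2, 0],
    [0, -0.3, 0],
    [0, -0.4, 0],
    [0, -0.5, 0],
    [0, -0.6, 0],
    [0, -0.7, 0],
    [0, -0.82, 0],
    [0, -0.82, 0],
    [0, -0.82, 0],
    [0, -0.82, 0]
  ]
}}

```text
time: 12.25
eef_pos: [0.5637, 0.1001, 0.2005]
tcp_rot: [0.508, 0.493, -0.506, 0.493]
contact_force: [0.3, -1.0, -1.3]
opening: 0.168
```

Run:
```python
from h import *
s=ctrl.get_state();print(s['time'],s['eef_pos'],s['qpos'].round(3),s['opening'],s['contact_force'])
d=shot('scene','s8.png');d=shot('top','t8.png');np.savez('t8.npz',**d)
plan([.4869,.3568,.12],tool(1.378))
plan([.4869,.3568,.0185],tool(1.378))
```

```text
12.25 [0.56369513 0.10012854 0.20047655] [-0.002  0.089  1.862  0.002  1.189  0.025] 0.1684223669181393 [ 0.30855174 -1.03498647 -1.30333427]
travel [0.0806, -0.0845, -0.2548] dr [-1.4072, -0.0007, -0.0015] rows 9.4
travel [0.1821, -0.0845, -0.2547] dr [-1.4072, -0.0007, -0.0015] rows 9.4
```

View pics/t8.png

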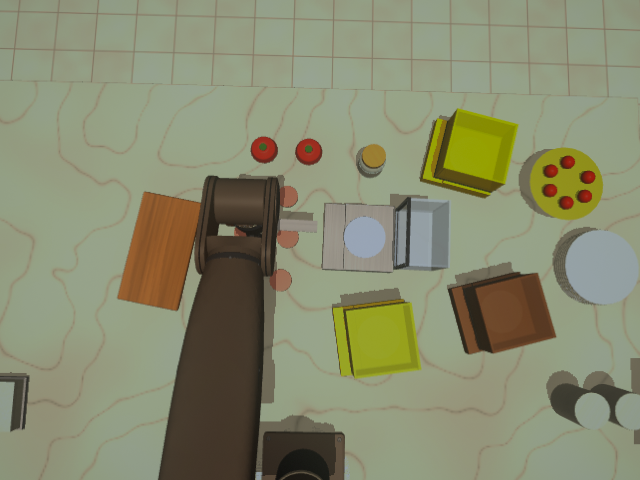

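View pics/s8.png

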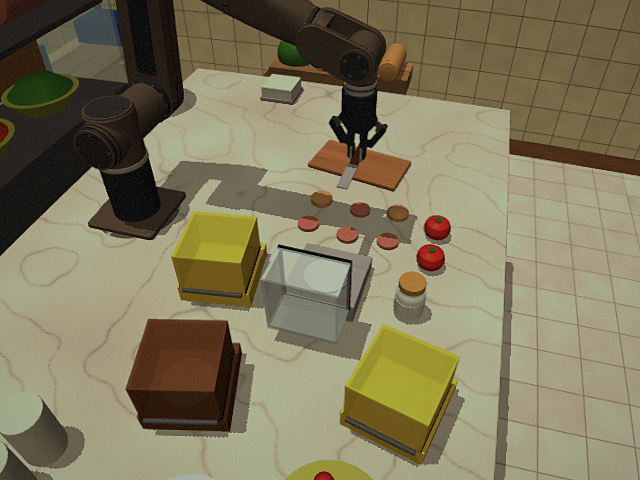

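The lid stands fully open, and the plate is visible at (364,237). I'm returning the knife to its board.

>>> {"fn": "play_rows", "kwargs": {
  "claw": [255, 255, 255, 255, 255, 255, 255, 255, 255, 255, 255, 255, 255, 255, 255, 255],
  "travel": [
    [0.01, -0.01, -0.03],
    [0.02, -0.02, -0.06],
    [0.03, -0.03, -0.09],
    [0.04, -0.04, -0.12],
    [0.05, -0.05, -0.15],
    [0.06, -0.06, -0.18],
    [0.07, -0.07, -0.21],
    [0.08, -0.08, -0.24],
    [0.08, -0.0845, -0.2547],
    [0.08, -0.0845, -0.2547],
    [0.12, -0.0845, -0.2547],
    [0.15, -0.0845, -0.2547],
    [0.165, -0.0845, -0.2547],
    [0.175, -0.0845, -0.2547],
    [0.18, -0.0845, -0.2547],
    [0.18, -0.0845, -0.2547]
  ],
  "dr": [
    [-0.14, 0, 0],
    [-0.28, 0, 0],
    [-0.42, 0, 0],
    [-0.56, 0, 0],
    [-0.7, 0, 0],
    [-0.84, 0, 0],
    [-0.98, 0, 0],
    [-1.12, 0, 0],
    [-1.26, 0, 0],
    [-1.407, 0, 0],
    [-1.407, 0, 0],
    [-1.407, 0, 0],
    [-1.407, 0, 0],
    [-1.407, 0, 0],
    [-1.407, 0, 0],
    [-1.407, 0, 0]
  ]
}}

```text
time: 13.95
eef_pos: [0.4875, 0.3568, 0.0209]
tcp_rot: [0.069, 0.703, -0.068, 0.704]
contact_force: [1.0, 0.3, -1.2]
opening: 0.167
```

Run:
```python
from h import *
s=ctrl.get_state();print(s['time'],s['eef_pos'],s['qpos'].round(3),s['opening'],s['contact_force'],s['wrist_torque'])
d=shot('scene','s9.png');c=cv2.imread('pics/s9.png')[80:240,290:430];cv2.imwrite('pics/s9c.png',cv2.resize(c,None,fx=4,fy=3.7,interpolation=cv2.INTER_CUBIC))
```

```text
13.95 [0.48751674 0.35680306 0.02094995] [ 4.640e-01  3.860e-01  1.875e+00  1.000e-03  8.790e-01 -9.150e-01] 0.166902338990941 [ 1.01203493  0.2626814  -1.15095743] [ 0.02307053 -0.00540298 -0.02554251]
```

View pics/s9c.png

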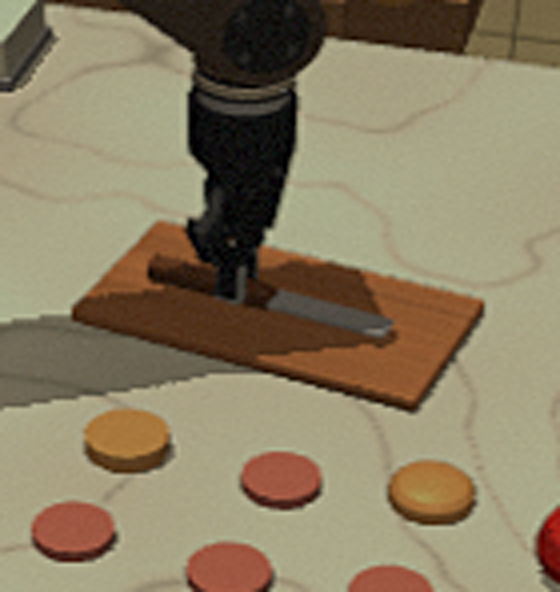

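>>> {"fn": "play_rows", "kwargs": {
  "claw": [255, 255, 255, 0, 0, 0, 0, 0, 0, 0, 0],
  "travel": [
    [0.002, 0, 0],
    [0.0035, 0, 0],
    [0.0035, 0, 0],
    [0.0035, 0, 0],
    [0.0035, 0, 0],
    [0.0035, 0, 0],
    [0.0035, 0, 0],
    [-0.02, 0, 0],
    [-0.06, 0, 0],
    [-0.1, 0, 0],
    [-0.1, 0, 0]
  ],
  "dr": [
    [0, 0, 0],
    [0, 0, 0],
    [0, 0, 0],
    [0, 0, 0],
    [0, 0, 0],
    [0, 0, 0],
    [0, 0, 0],
    [0, 0, 0],
    [0, 0, 0],
    [0, 0, 0],
    [0, 0, 0]
  ]
}}

```text
time: 15.1
eef_pos: [0.4917, 0.359, 0.1292]
tcp_rot: [0.072, 0.699, -0.065, 0.709]
contact_force: [1.3, 0.7, 0.7]
opening: 0.999
```

Run:
```python
from h import *
s=ctrl.get_state();print(s['time'],s['eef_pos'],s['opening'],s['contact_force'])
plan([.4585,.145,.13],tool(-.0267))
```

```text
15.1 [0.49170686 0.35903357 0.1291834 ] 0.9986953021048444 [1.25451544 0.67531493 0.66870674]
travel [-0.0031, -0.2164, 0.0085] dr [1.4043, 0.0026, -0.0178] rows 9.4
```

>>> {"fn": "play_rows", "kwargs": {
  "claw": [50, 50, 50, 50, 50, 50, 50, 50, 50, 50, 50, 50],
  "travel": [
    [-0.003, -0.04, 0],
    [-0.003, -0.08, 0.003],
    [-0.003, -0.11, 0.006],
    [-0.003, -0.14, 0.008],
    [-0.003, -0.17, 0.009],
    [-0.003, -0.192, 0.009],
    [-0.003, -0.192, 0.0085],
    [-0.003, -0.192, 0.0085],
    [-0.003, -0.192, 0.0085],
    [-0.003, -0.192, 0.0085],
    [-0.003, -0.192, 0.0085],
    [-0.003, -0.192, 0.0085]
  ],
  "dr": [
    [0.14, 0, 0],
    [0.28, 0, 0],
    [0.42, 0, 0],
    [0.56, 0, 0],
    [0.7, 0, 0],
    [0.84, 0, 0],
    [0.98, 0, 0],
    [1.12, 0, 0],
    [1.26, 0, 0],
    [1.404, 0.003, -0.018],
    [1.404, 0.003, -0.018],
    [1.404, 0.003, -0.018]
  ]
}}

```text
time: 16.3
eef_pos: [0.463, 0.169, 0.1299]
tcp_rot: [-0.506, -0.494, 0.506, -0.494]
contact_force: [-0.2, 0.4, 0.0]
opening: 0.804
```

Run:
```python
from h import *
s=ctrl.get_state();print(s['time'],s['eef_pos'],s['opening'],s['contact_force'])
d=shot('wrist','w10.png');np.savez('w10.npz',**d)
d=shot('top','t10.png')
plan([.4585,.17,.13],tool(-.0267))
```

```text
16.3 [0.46301969 0.16897683 0.1298751 ] 0.8037091518095859 [-0.23604803  0.40294779  0.01338645]
travel [-0.0, -0.0045, -0.0009] dr [0.0024, -0.0002, 0.0005] rows 0.1
```

View pics/w10.png

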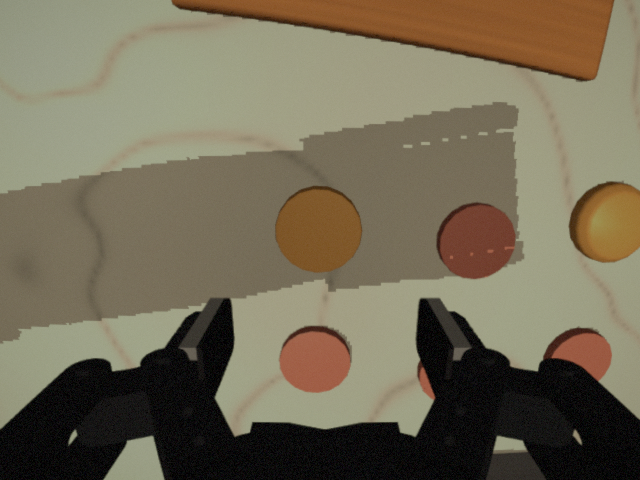

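View pics/t10.png

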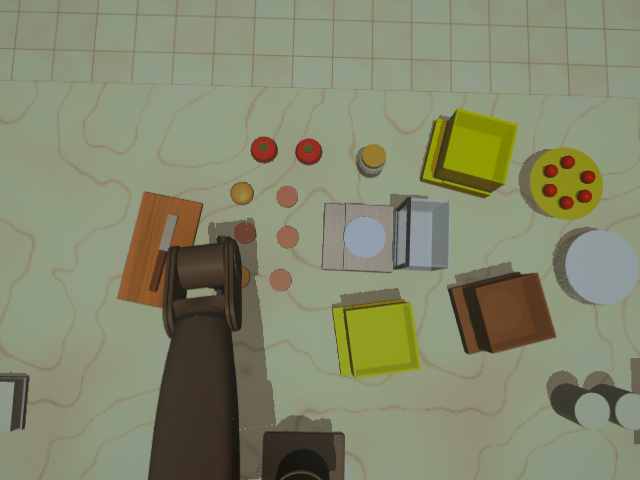

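Wrist view: heel centred at about (318,229), one slice at (478,241) and one at (315,361). I'm computing their positions.

Run:
```python
from h import *
d=dict(np.load('w10.npz'))
for n,u,v,h in [('heel',318.5,229,.016),('s2',477.5,241,.01),('s4',315,358,.01)]: print(n,onplane(d,[u],[v],h)[0].round(4))
for u in (276,361): print(onplane(d,[u],[229],.016)[0].round(4))
plan([.4585,.171,.01],tool(-.0267))
```

```text
heel [0.4593 0.1729 0.016 ]
s2 [0.5679 0.1602 0.01  ]
s4 [0.4537 0.0722 0.01  ]
[0.4314 0.1735 0.016 ]
[0.4872 0.1722 0.016 ]
travel [0.12, -0.0045, -0.0019] dr [0.0024, -0.0002, 0.0005] rows 2.4
```

>>> {"fn": "play_rows", "kwargs": {
  "claw": [50, 50, 50, 50, 50, 50, 50, 50],
  "travel": [
    [0.04, -0.0045, -0.002],
    [0.08, -0.0045, -0.002],
    [0.11, -0.0045, -0.002],
    [0.12, -0.0045, -0.002],
    [0.124, -0.0045, -0.002],
    [0.127, -0.0045, -0.002],
    [0.127, -0.0045, -0.002],
    [0.127, -0.0045, -0.002]
  ],
  "dr": [
    [0, 0, 0],
    [0, 0, 0],
    [0, 0, 0],
    [0, 0, 0],
    [0, 0, 0],
    [0, 0, 0],
    [0, 0, 0],
    [0, 0, 0]
  ],
  "force": 30
}}

```text
time: 17.2
eef_pos: [0.4597, 0.1713, 0.0044]
tcp_rot: [0.507, 0.494, -0.505, 0.494]
contact_force: [-0.1, -0.1, -0.5]
opening: 0.806
```

>>> {"fn": "play_rows", "kwargs": {
  "claw": [50, 50, 50, 50, 50],
  "travel": [
    [0.002, 0, 0],
    [0.004, 0, 0],
    [0.004, 0, 0],
    [0.005, 0, 0],
    [0.005, 0, 0]
  ],
  "dr": [
    [0, 0, 0],
    [0, 0, 0],
    [0, 0, 0],
    [0, 0, 0],
    [0, 0, 0]
  ]
}}

```text
time: 17.7
eef_pos: [0.4596, 0.1713, -0.0008]
tcp_rot: [0.507, 0.494, -0.505, 0.494]
contact_force: [0.3, 0.3, 0.2]
opening: 0.804
```

Run:
```python
from h import *
s=ctrl.get_state();print(s['time'],s['eef_pos'],s['opening'],s['contact_force'])
d=shot('wrist','w11.png')
```

```text
17.7 [ 0.45956836  0.17128313 -0.00079935] 0.8039029704159315 [0.33333881 0.33464099 0.20061591]
```

View pics/w11.png

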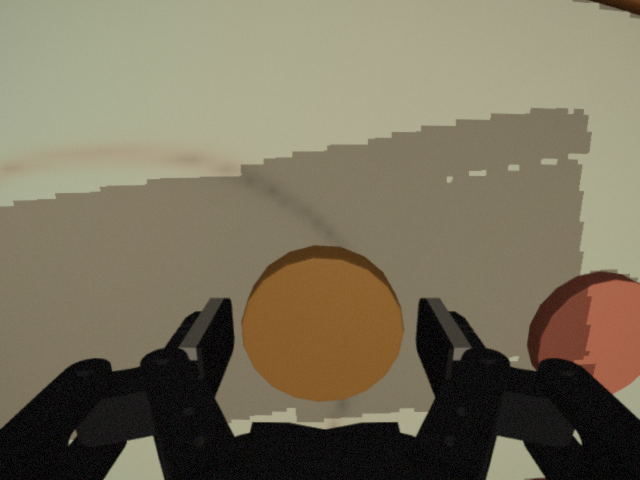

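>>> {"fn": "play_rows", "kwargs": {
  "claw": [255, 255, 255, 255, 255, 255, 255, 255],
  "travel": [
    [0, 0, 0],
    [0, 0, 0],
    [0, 0, 0],
    [0, 0, 0],
    [0, 0, 0],
    [0, 0, 0],
    [0, 0, 0],
    [0, 0, 0]
  ],
  "dr": [
    [0, 0, 0],
    [0, 0, 0],
    [0, 0, 0],
    [0, 0, 0],
    [0, 0, 0],
    [0, 0, 0],
    [0, 0, 0],
    [0, 0, 0]
  ],
  "force": 30
}}

```text
time: 18.55
eef_pos: [0.46, 0.1713, -0.0004]
tcp_rot: [0.507, 0.493, -0.505, 0.494]
contact_force: [0.4, 0.3, 4.4]
opening: 0.656
```

Run:
```python
from h import *
s=ctrl.get_state();print(s['time'],s['eef_pos'],s['opening'],s['contact_force'])
d=shot('wrist','w12.png');np.savez('w12.npz',**d)
print(kw(0,0))
for z in (.15,.06,.0505): plan(kw(0,z) if z<.15 else [.4596,.1713,.15],tool(-.0267))
plan(kw(0,.15))
```

```text
18.55 [ 4.60015583e-01  1.71345927e-01 -4.24178974e-04] 0.6564087655783238 [0.39803259 0.264757   4.35556135]
[ 0.5575 -0.1332  0.    ]
travel [-0.1504, 0.0, -0.0001] dr [0.0026, -0.0008, -0.0029] rows 3.0
travel [-0.0604, 0.105, 0.3021] dr [0.0026, -0.0008, -0.0029] rows 6.5
travel [-0.0509, 0.105, 0.3021] dr [0.0026, -0.0008, -0.0029] rows 6.5
travel [-0.1504, 0.1052, 0.302] dr [0.0, 0.0, 0.0] rows 7.1
```

View pics/w12.png

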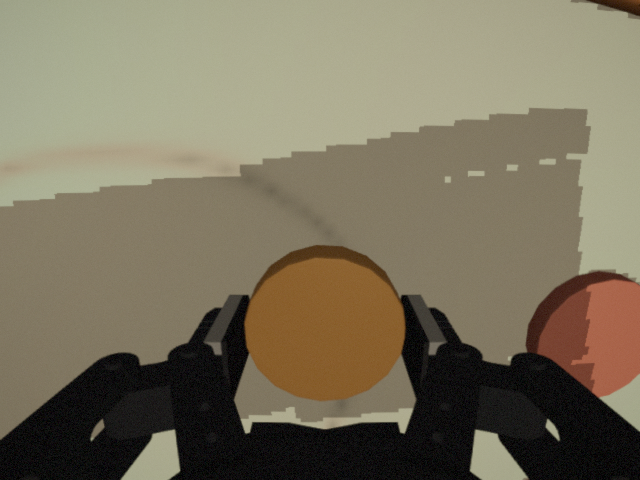

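Run:
```python
from h import *
d=dict(np.load('w12.npz'))
print(onplane(d,[325,325,325],[323,246,400],.016).round(4)); print(np.linalg.inv(d['world_to_cam'])[:3,3])
```

```text
[[0.4603 0.1755 0.016 ]
 [0.461  0.2034 0.016 ]
 [0.4595 0.1434 0.016 ]]
[0.46136536 0.24199495 0.1419595 ]
```

>>> {"fn": "play_rows", "kwargs": {
  "claw": [255, 255, 255, 255, 255, 255, 255, 255, 255, 255, 255, 255],
  "travel": [
    [-0.01, 0, 0],
    [-0.05, 0, 0],
    [-0.1, 0, 0],
    [-0.14, 0.015, 0.04],
    [-0.15, 0.03, 0.085],
    [-0.15, 0.047, 0.13],
    [-0.15, 0.063, 0.175],
    [-0.15, 0.079, 0.22],
    [-0.15, 0.095, 0.265],
    [-0.15, 0.105, 0.302],
    [-0.15, 0.105, 0.302],
    [-0.15, 0.105, 0.302]
  ],
  "dr": [
    [0, 0, 0],
    [0, 0, 0],
    [0, 0, 0],
    [0, 0, 0],
    [0, 0, 0],
    [0, 0, 0],
    [0, 0, 0],
    [0, 0, 0],
    [0, 0, 0],
    [0, 0, 0],
    [0, 0, 0],
    [0, 0, 0]
  ]
}}

```text
time: 19.8
eef_pos: [0.5565, -0.1335, 0.149]
tcp_rot: [0.507, 0.494, -0.506, 0.493]
contact_force: [-0.3, 0.4, 0.0]
opening: 0.657
```

Run:
```python
from h import *
s=ctrl.get_state();print(s['time'],s['eef_pos'],s['opening'],s['contact_force'])
d=shot('wrist','w13.png');np.savez('w13.npz',**d)
plan(kw(0,.052),tool(-.0267))
```

```text
19.8 [ 0.55652488 -0.13352127  0.14902519] 0.6567450575248872 [-0.34067459  0.3896815   0.00491576]
travel [0.097, 0.001, 0.0008] dr [0.0022, -0.0019, -0.001] rows 1.9
```

View pics/w13.png

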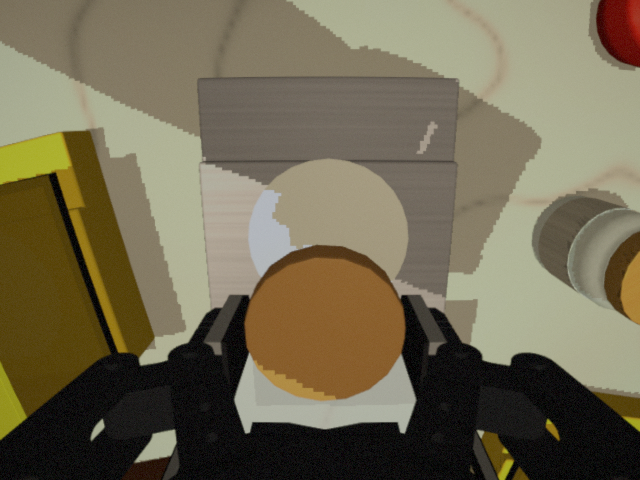

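Run:
```python
from h import *
d=dict(np.load('w13.npz'))
p=onplane(d,[248,409,328,248.5],[238,238,159,230],.05);print(p.round(4), 'centre y from top edge',p[2,1]-.05)
d=dict(np.load('t8.npz'));c=d['img'][:,:,::-1];cv2.imwrite('pics/t8c.png',cv2.resize(c[195:280,315:455],None,fx=5.5,fy=5.5,interpolation=cv2.INTER_CUBIC))
```

```text
[[ 0.5092 -0.1302  0.05  ]
 [ 0.6096 -0.1329  0.05  ]
 [ 0.5602 -0.0831  0.05  ]
 [ 0.5099 -0.125   0.05  ]] centre y from top edge -0.13305520311837188
```

View pics/t8c.png

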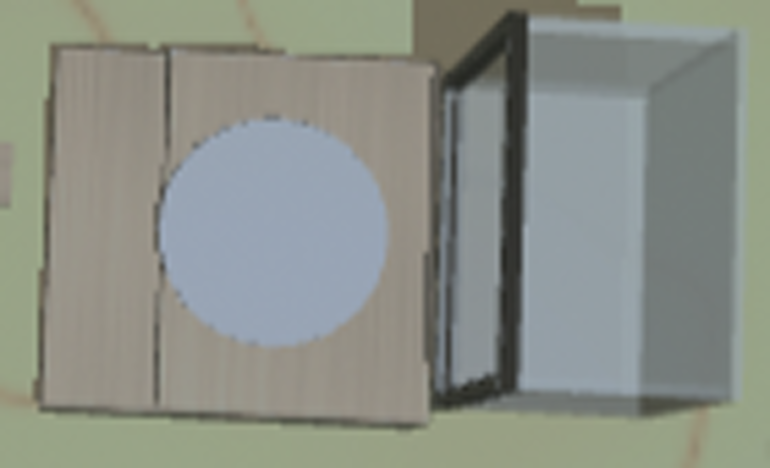

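>>> {"fn": "play_rows", "kwargs": {
  "claw": [255, 255, 255, 255, 255, 255, 50, 50, 50, 50, 50, 50, 50, 50, 50],
  "travel": [
    [0.04, 0.001, 0.001],
    [0.08, 0.0015, 0.001],
    [0.092, 0.0015, 0.001],
    [0.096, 0.0015, 0.001],
    [0.0975, 0.0015, 0.001],
    [0.0975, 0.0015, 0.001],
    [0.0975, 0.0015, 0.001],
    [0.0975, 0.0015, 0.001],
    [0.0975, 0.0015, 0.001],
    [0.0975, 0.0015, 0.001],
    [0.08, 0.0015, 0.001],
    [0.05, 0.0015, 0.001],
    [0.01, 0.0015, 0.001],
    [-0.02, 0.0015, 0.001],
    [-0.02, 0.0015, 0.001]
  ],
  "dr": [
    [0, 0, 0],
    [0, 0, 0],
    [0, 0, 0],
    [0, 0, 0],
    [0, 0, 0],
    [0, 0, 0],
    [0, 0, 0],
    [0, 0, 0],
    [0, 0, 0],
    [0, 0, 0],
    [0, 0, 0],
    [0, 0, 0],
    [0, 0, 0],
    [0, 0, 0],
    [0, 0, 0]
  ]
}}

```text
time: 21.35
eef_pos: [0.561, -0.135, 0.1752]
tcp_rot: [0.508, 0.49, -0.504, 0.497]
contact_force: [1.1, -0.4, 0.5]
opening: 0.808
```

Run:
```python
from h import *
s=ctrl.get_state();print(s['time'],s['eef_pos'],s['opening'],s['contact_force'])
d=shot('wrist','w14.png');np.savez('w14.npz',**d)
plan([.453,.0685,.16],tool(-.0267));plan([.453,.0685,.015],tool(-.0267))
```

```text
21.35 [ 0.56102393 -0.13500526  0.17518763] 0.8077275149169647 [ 1.13460612 -0.44517441  0.50588101]
travel [0.0114, -0.1115, -0.2002] dr [0.0023, 0.0004, -0.0068] rows 4.6
travel [0.1564, -0.1125, -0.2003] dr [0.0023, 0.0004, -0.0068] rows 5.6
```

View pics/w14.png

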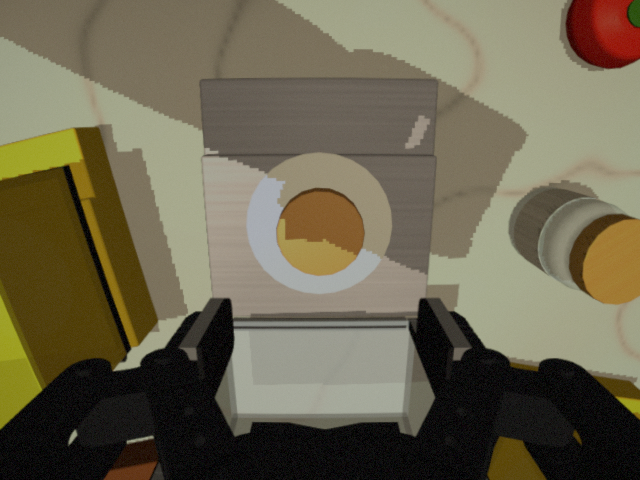

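The heel sits on the plate; now I'm checking its centring.

Run:
```python
from h import *
d=dict(np.load('w14.npz'))
a=onplane(d,[247,392,320,320],[225,225,153,294],.05);b=onplane(d,[276,364.5,320,320],[232,232,189,276],.066)
c=lambda p:((p[0,0]+p[1,0])/2,(p[2,1]+p[3,1])/2,np.linalg.norm(p[0]-p[1]),np.linalg.norm(p[2]-p[3]))
print(np.round(c(a),4),np.round(c(b),4))
```

```text
[ 0.5594 -0.133   0.0992  0.0995] [ 0.5598 -0.1334  0.0571  0.0583]
```

>>> {"fn": "play_rows", "kwargs": {
  "claw": [50, 50, 50, 50, 50, 50, 50, 50, 50, 50, 50, 50, 255, 255, 255, 255, 255, 255],
  "travel": [
    [0.01, -0.025, -0.04],
    [0.011, -0.05, -0.085],
    [0.011, -0.075, -0.13],
    [0.011, -0.1, -0.175],
    [0.011, -0.1125, -0.2],
    [0.03, -0.1125, -0.2],
    [0.07, -0.1125, -0.2],
    [0.11, -0.1125, -0.2],
    [0.15, -0.1125, -0.2005],
    [0.165, -0.1125, -0.2005],
    [0.17, -0.1125, -0.2005],
    [0.17, -0.1125, -0.2005],
    [0.17, -0.1125, -0.2005],
    [0.17, -0.1125, -0.2005],
    [0.17, -0.1125, -0.2005],
    [0.17, -0.1125, -0.2005],
    [0.17, -0.1125, -0.2005],
    [0.17, -0.1125, -0.2005]
  ],
  "dr": [
    [0, 0, -0.007],
    [0, 0, -0.007],
    [0, 0, -0.007],
    [0, 0, -0.007],
    [0, 0, -0.007],
    [0, 0, -0.007],
    [0, 0, -0.007],
    [0, 0, -0.007],
    [0, 0, -0.007],
    [0, 0, -0.007],
    [0, 0, -0.007],
    [0, 0, -0.007],
    [0, 0, -0.007],
    [0, 0, -0.007],
    [0, 0, -0.007],
    [0, 0, -0.007],
    [0, 0, -0.007],
    [0, 0, -0.007]
  ]
}}

```text
time: 23.2
eef_pos: [0.4544, 0.0686, 0.0027]
tcp_rot: [0.507, 0.493, -0.506, 0.495]
contact_force: [-0.4, 0.1, 6.4]
opening: 0.598
```

```bash
cat >> h.py <<'E'
def after(tag,*targets):
    s=ctrl.get_state();print(round(s['time'],2),s['eef_pos'].round(4),s['opening'].round(3),s['contact_force'].round(1))
    d=shot('wrist',tag+'.png');np.savez(tag+'.npz',**d)
    for t in targets: plan(t,tool(-.0267))
E
python3 - <<'E'
from h import *
after('w15',[.453,.0685,.15],[.559,-.1345,.15],[.559,-.1345,.069])
E
```

```text
Traceback (most recent call last):
  File "h.py", line 38, in after
    s=ctrl.get_state();print(round(s['time'],2),s['eef_pos'].round(4),s['opening'].round(3),s['contact_force'].round(1))
                                                                      ^^^^^^^^^^^^^^^^^^
AttributeError: 'float' object has no attribute 'round'
```

```bash
sed -i "s/s\['opening'\].round(3)/round(s['opening'],3)/" h.py
python3 - <<'E'
from h import *
after('w15',[.453,.0685,.15],[.559,-.1345,.15],[.559,-.1345,.069])
E
```

```text
23.2 [0.4544 0.0686 0.0027] 0.598 [-0.4  0.1  6.4]
travel [-0.1473, -0.0011, 0.0002] dr [0.0023, 0.0006, -0.0025] rows 2.9
travel [-0.1469, 0.1099, 0.2006] dr [0.0023, 0.0006, -0.0025] rows 5.4
travel [-0.0659, 0.1097, 0.2005] dr [0.0023, 0.0006, -0.0025] rows 4.8
```

View pics/w15.png

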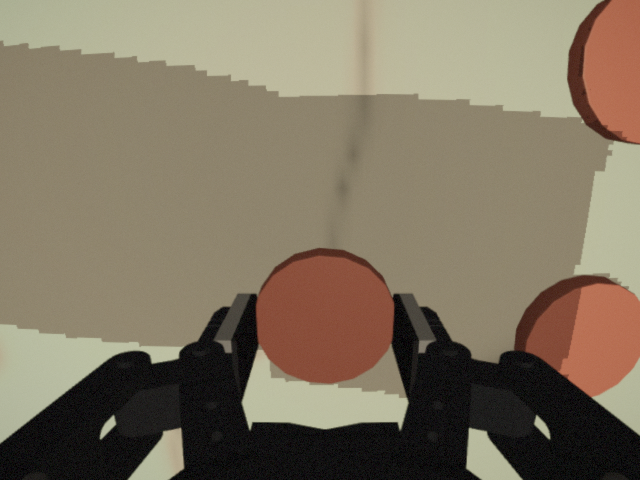

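>>> {"fn": "play_rows", "kwargs": {
  "claw": [255, 255, 255, 255, 255, 255, 255, 255, 255, 255, 255, 255, 255, 255, 255, 255],
  "travel": [
    [-0.01, 0, 0],
    [-0.05, 0, 0],
    [-0.1, 0, 0],
    [-0.14, 0.02, 0.04],
    [-0.147, 0.044, 0.08],
    [-0.147, 0.066, 0.12],
    [-0.147, 0.088, 0.16],
    [-0.147, 0.11, 0.2],
    [-0.147, 0.11, 0.2005],
    [-0.147, 0.11, 0.2005],
    [-0.12, 0.11, 0.2005],
    [-0.09, 0.11, 0.2005],
    [-0.075, 0.11, 0.2005],
    [-0.07, 0.11, 0.2005],
    [-0.067, 0.11, 0.2005],
    [-0.067, 0.11, 0.2005]
  ],
  "dr": [
    [0, 0, 0],
    [0, 0, 0],
    [0, 0, 0],
    [0, 0, 0],
    [0, 0, 0],
    [0, 0, 0],
    [0, 0, 0],
    [0, 0, 0],
    [0, 0, 0],
    [0, 0, 0],
    [0, 0, 0],
    [0, 0, 0],
    [0, 0, 0],
    [0, 0, 0],
    [0, 0, 0],
    [0, 0, 0]
  ]
}}

```text
time: 24.85
eef_pos: [0.5599, -0.1343, 0.0709]
tcp_rot: [0.507, 0.493, -0.505, 0.495]
contact_force: [-0.5, 0.5, -0.3]
opening: 0.592
```

Run:
```python
from h import *
after('w16',[.559,-.1345,.069])
```

```text
24.85 [ 0.5599 -0.1343  0.0709] 0.592 [-0.5  0.5 -0.3]
travel [0.0023, -0.0012, -0.0] dr [0.0027, 0.0014, -0.0044] rows 0.1
```

View pics/w16.png

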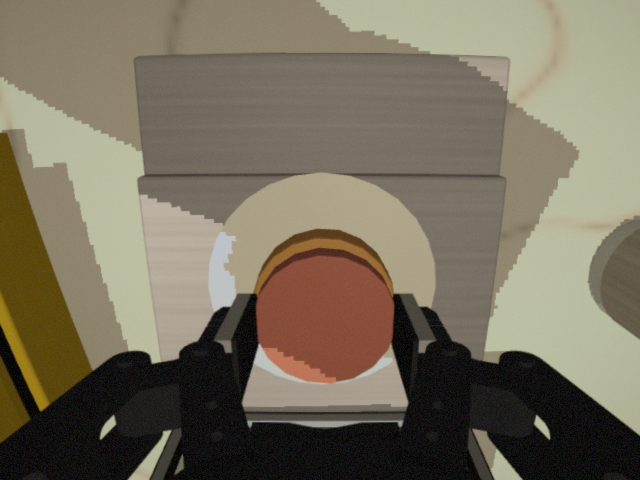

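>>> {"fn": "play_rows", "kwargs": {
  "claw": [255, 255, 50, 50, 50, 50, 50, 50, 50, 50],
  "travel": [
    [0.002, -0.001, 0],
    [0.002, -0.001, 0],
    [0.002, -0.001, 0],
    [0.002, -0.001, 0],
    [0.002, -0.001, 0],
    [0.002, -0.001, 0],
    [-0.02, -0.001, 0],
    [-0.06, -0.001, 0],
    [-0.1, -0.001, 0],
    [-0.1, -0.001, 0]
  ],
  "dr": [
    [0, 0, 0],
    [0, 0, 0],
    [0, 0, 0],
    [0, 0, 0],
    [0, 0, 0],
    [0, 0, 0],
    [0, 0, 0],
    [0, 0, 0],
    [0, 0, 0],
    [0, 0, 0]
  ]
}}

```text
time: 25.9
eef_pos: [0.5626, -0.136, 0.1788]
tcp_rot: [0.508, 0.488, -0.503, 0.5]
contact_force: [0.4, -0.2, -0.0]
opening: 0.801
```

Run:
```python
from h import *
after('w17',[.559,.0545,.16],[.559,.0545,.0045])
```

```text
25.9 [ 0.5626 -0.136   0.1788] 0.801 [ 0.4 -0.2 -0. ]
travel [0.0146, -0.0067, -0.1898] dr [0.0027, 0.0045, -0.012] rows 3.8
travel [0.1701, -0.0086, -0.1905] dr [0.0027, 0.0045, -0.012] rows 5.1
```

View pics/w17.png

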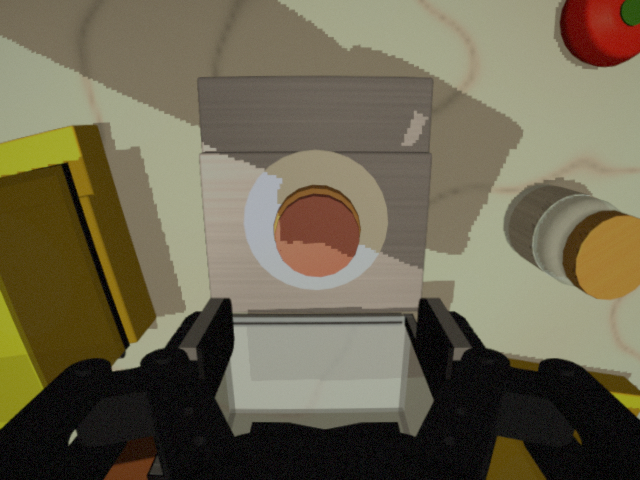

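The slice is flat on the heel and looks centred. Next is slice 3.

Run:
```python
from h import *
d=dict(np.load('w17.npz'))
print(onplane(d,[274.5,360.5,317,317],[233,233,193,277],.076).round(4))
```

```text
[[ 0.5332 -0.1317  0.076 ]
 [ 0.5873 -0.1333  0.076 ]
 [ 0.5606 -0.1071  0.076 ]
 [ 0.559  -0.1622  0.076 ]]
```

>>> {"fn": "play_rows", "kwargs": {
  "claw": [50, 50, 50, 50, 50, 50, 50, 50, 50, 50, 50, 255, 255, 255, 255, 255, 255],
  "travel": [
    [0.01, -0.001, -0.04],
    [0.015, -0.003, -0.085],
    [0.015, -0.005, -0.13],
    [0.015, -0.0065, -0.175],
    [0.015, -0.007, -0.19],
    [0.05, -0.007, -0.19],
    [0.09, -0.008, -0.19],
    [0.13, -0.0085, -0.1905],
    [0.16, -0.0085, -0.1905],
    [0.171, -0.0085, -0.1905],
    [0.171, -0.0085, -0.1905],
    [0.171, -0.0085, -0.1905],
    [0.171, -0.0085, -0.1905],
    [0.171, -0.0085, -0.1905],
    [0.171, -0.0085, -0.1905],
    [0.171, -0.0085, -0.1905],
    [0.171, -0.0085, -0.1905]
  ],
  "dr": [
    [0, 0.004, -0.012],
    [0, 0.004, -0.012],
    [0, 0.004, -0.012],
    [0, 0.004, -0.012],
    [0, 0.004, -0.012],
    [0, 0.004, -0.012],
    [0, 0.004, -0.012],
    [0, 0.004, -0.012],
    [0, 0.004, -0.012],
    [0, 0.004, -0.012],
    [0, 0.004, -0.012],
    [0, 0.004, -0.012],
    [0, 0.004, -0.012],
    [0, 0.004, -0.012],
    [0, 0.004, -0.012],
    [0, 0.004, -0.012],
    [0, 0.004, -0.012]
  ]
}}

```text
time: 27.65
eef_pos: [0.5607, 0.0543, 0.0055]
tcp_rot: [0.507, 0.493, -0.505, 0.495]
contact_force: [-0.6, 0.1, 6.3]
opening: 0.581
```

Run:
```python
from h import *
after('w18',[.559,.0545,.15],[.559,-.1345,.15],[.559,-.1345,.079])
```

```text
27.65 [0.5607 0.0543 0.0055] 0.581 [-0.6  0.1  6.3]
travel [-0.1445, -0.0012, -0.0] dr [0.0029, 0.0008, -0.0036] rows 2.9
travel [-0.1443, 0.0033, 0.1889] dr [0.0029, 0.0008, -0.0036] rows 4.8
travel [-0.0733, 0.003, 0.1889] dr [0.0029, 0.0008, -0.0036] rows 4.1
```

View pics/w18.png

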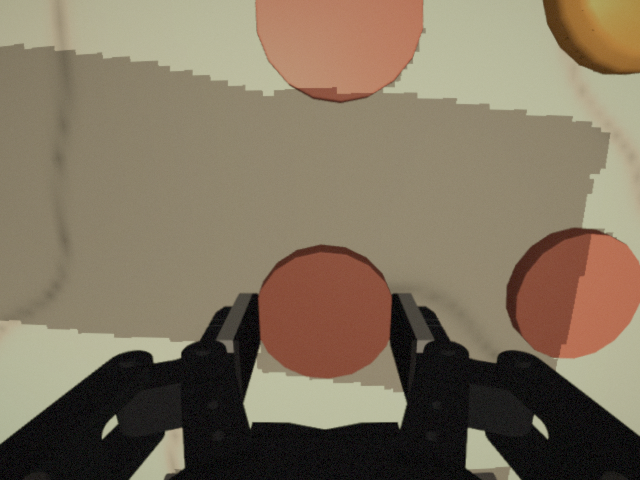

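>>> {"fn": "play_rows", "kwargs": {
  "claw": [255, 255, 255, 255, 255, 255, 255, 255, 255, 255, 255, 255, 255, 255, 255, 255],
  "travel": [
    [-0.01, 0, 0],
    [-0.05, 0, 0],
    [-0.1, 0, 0],
    [-0.14, 0.001, 0.04],
    [-0.144, 0.001, 0.08],
    [-0.144, 0.002, 0.12],
    [-0.144, 0.002, 0.16],
    [-0.144, 0.0025, 0.189],
    [-0.144, 0.0025, 0.189],
    [-0.144, 0.0025, 0.189],
    [-0.12, 0.0025, 0.189],
    [-0.095, 0.0025, 0.189],
    [-0.083, 0.002, 0.189],
    [-0.077, 0.002, 0.189],
    [-0.076, 0.002, 0.189],
    [-0.076, 0.002, 0.189]
  ],
  "dr": [
    [0, 0, 0],
    [0, 0, 0],
    [0, 0, 0],
    [0, 0, 0],
    [0, 0, 0],
    [0, 0, 0],
    [0, 0, 0],
    [0, 0, -0.003],
    [0, 0, -0.003],
    [0, 0, -0.003],
    [0, 0, -0.003],
    [0, 0, -0.003],
    [0, 0, -0.003],
    [0, 0, -0.003],
    [0, 0, -0.003],
    [0, 0, -0.003]
  ]
}}

```text
time: 29.3
eef_pos: [0.5586, -0.1343, 0.0824]
tcp_rot: [0.506, 0.493, -0.506, 0.495]
contact_force: [-0.4, -0.1, -0.2]
opening: 0.582
```

Run:
```python
from h import *
after('w19',[.559,-.1345,.082])
```

```text
29.3 [ 0.5586 -0.1343  0.0824] 0.582 [-0.4 -0.1 -0.2]
travel [0.0005, 0.0004, 0.0] dr [0.0034, 0.0015, -0.0021] rows 0.0
```

View pics/w19.png

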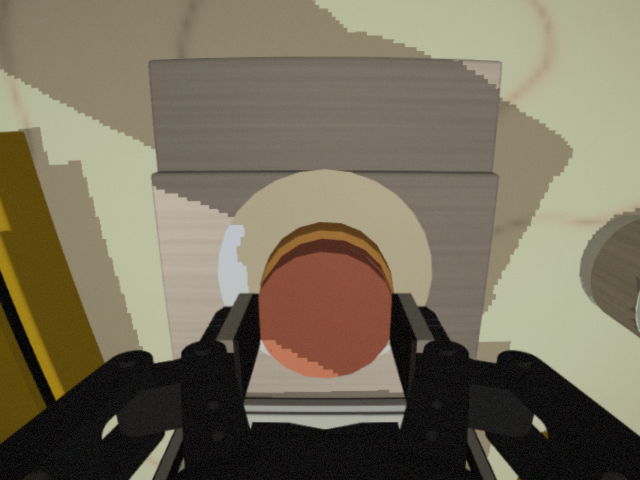

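>>> {"fn": "play_rows", "kwargs": {
  "claw": [255, 50, 50, 50, 50, 50, 50, 50, 50],
  "travel": [
    [0.001, 0, 0],
    [0.001, 0, 0],
    [0.001, 0, 0],
    [0.001, 0, 0],
    [0.001, 0, 0],
    [-0.02, 0, 0],
    [-0.06, 0, 0],
    [-0.095, 0, 0],
    [-0.095, 0, 0]
  ],
  "dr": [
    [0, 0, 0],
    [0, 0, 0],
    [0, 0, 0],
    [0, 0, 0],
    [0, 0, 0],
    [0, 0, 0],
    [0, 0, 0],
    [0, 0, 0],
    [0, 0, 0]
  ]
}}

```text
time: 30.25
eef_pos: [0.5619, -0.1358, 0.1843]
tcp_rot: [0.508, 0.489, -0.504, 0.499]
contact_force: [1.1, 0.1, 1.7]
opening: 0.801
```

Run:
```python
from h import *
after('w20',[.6605,.0585,.16],[.6605,.0585,.0045])
```

```text
30.25 [ 0.5619 -0.1358  0.1843] 0.801 [1.1 0.1 1.7]
travel [0.0213, 0.0954, -0.1961] dr [0.0033, 0.0042, -0.0089] rows 4.4
travel [0.1768, 0.094, -0.1967] dr [0.0033, 0.0042, -0.0089] rows 5.6
```

View pics/w20.png

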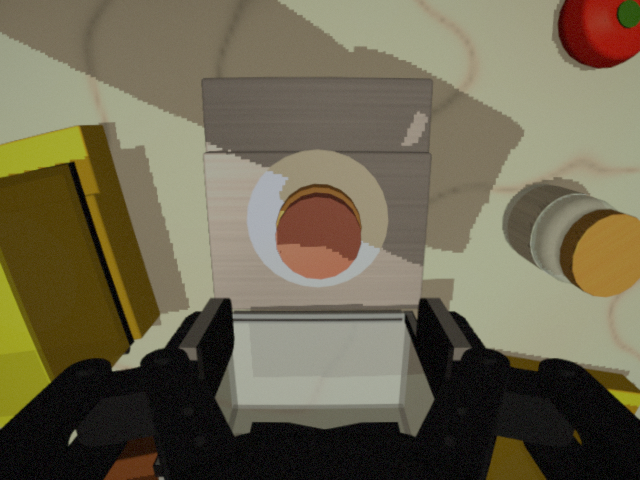

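>>> {"fn": "play_rows", "kwargs": {
  "claw": [50, 50, 50, 50, 50, 50, 50, 50, 50, 50, 50, 50, 255, 255, 255, 255, 255, 255],
  "travel": [
    [0.005, 0.02, -0.04],
    [0.015, 0.04, -0.08],
    [0.021, 0.06, -0.12],
    [0.021, 0.08, -0.16],
    [0.021, 0.095, -0.197],
    [0.06, 0.094, -0.197],
    [0.1, 0.094, -0.197],
    [0.14, 0.0935, -0.197],
    [0.168, 0.0935, -0.197],
    [0.179, 0.0935, -0.197],
    [0.179, 0.0935, -0.197],
    [0.179, 0.0935, -0.197],
    [0.179, 0.0935, -0.197],
    [0.179, 0.0935, -0.197],
    [0.179, 0.0935, -0.197],
    [0.179, 0.0935, -0.197],
    [0.179, 0.0935, -0.197],
    [0.179, 0.0935, -0.197]
  ],
  "dr": [
    [0, 0.004, -0.009],
    [0, 0.004, -0.009],
    [0, 0.004, -0.009],
    [0, 0.004, -0.009],
    [0, 0.004, -0.009],
    [0, 0.004, -0.009],
    [0, 0.004, -0.009],
    [0, 0.004, -0.009],
    [0, 0.004, -0.009],
    [0, 0.004, -0.009],
    [0, 0.004, -0.009],
    [0, 0.004, -0.009],
    [0, 0.004, -0.009],
    [0, 0.004, -0.009],
    [0, 0.004, -0.009],
    [0, 0.004, -0.009],
    [0, 0.004, -0.009],
    [0, 0.004, -0.009]
  ]
}}

```text
time: 32.1
eef_pos: [0.662, 0.0586, 0.0053]
tcp_rot: [0.507, 0.493, -0.505, 0.495]
contact_force: [-0.9, 0.2, 6.8]
opening: 0.584
```

Run:
```python
from h import *
after('w21',[.6605,.0585,.15],[.559,-.1345,.16],[.559,-.1345,.09])
```

```text
32.1 [0.662  0.0586 0.0053] 0.584 [-0.9  0.2  6.8]
travel [-0.1448, -0.0009, 0.0003] dr [0.0034, 0.0004, -0.0044] rows 2.9
travel [-0.1552, -0.0978, 0.1956] dr [0.0034, 0.0004, -0.0044] rows 5.4
travel [-0.0852, -0.0981, 0.1955] dr [0.0034, 0.0004, -0.0044] rows 4.7
```

View pics/w21.png

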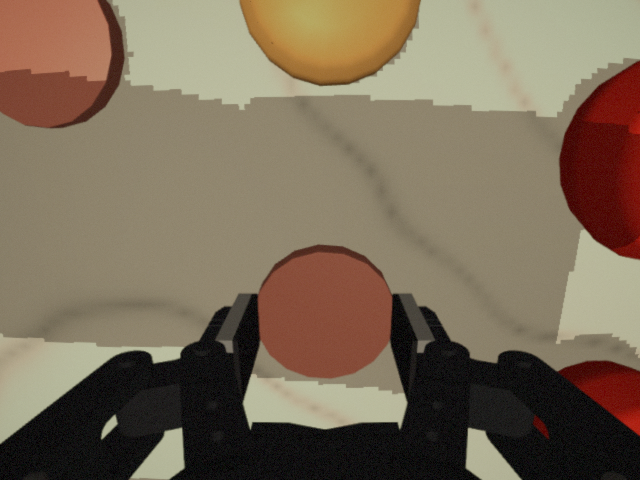

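>>> {"fn": "play_rows", "kwargs": {
  "claw": [255, 255, 255, 255, 255, 255, 255, 255, 255, 255, 255, 255, 255, 255, 255, 255],
  "travel": [
    [-0.01, 0, 0],
    [-0.05, 0, 0],
    [-0.1, 0, 0],
    [-0.145, -0.01, 0.02],
    [-0.155, -0.03, 0.06],
    [-0.155, -0.05, 0.1],
    [-0.155, -0.07, 0.14],
    [-0.155, -0.09, 0.18],
    [-0.155, -0.098, 0.1955],
    [-0.155, -0.098, 0.1955],
    [-0.13, -0.098, 0.1955],
    [-0.105, -0.0985, 0.1955],
    [-0.093, -0.0985, 0.1955],
    [-0.088, -0.0985, 0.1955],
    [-0.0865, -0.0985, 0.1955],
    [-0.0865, -0.0985, 0.1955]
  ],
  "dr": [
    [0, 0, 0],
    [0, 0, 0],
    [0, 0, 0],
    [0, 0, 0],
    [0, 0, 0],
    [0, 0, 0],
    [0, 0, 0],
    [0, 0, -0.004],
    [0, 0, -0.004],
    [0, 0, -0.004],
    [0, 0, -0.004],
    [0, 0, -0.004],
    [0, 0, -0.004],
    [0, 0, -0.004],
    [0, 0, -0.004],
    [0, 0, -0.004]
  ]
}}

```text
time: 33.75
eef_pos: [0.5594, -0.1344, 0.0923]
tcp_rot: [0.506, 0.493, -0.505, 0.495]
contact_force: [-1.1, 0.3, -0.4]
opening: 0.586
```

Run:
```python
from h import *
after('w22',[.559,-.1345,.092])
```

```text
33.75 [ 0.5594 -0.1344  0.0923] 0.586 [-1.1  0.3 -0.4]
travel [0.0005, -0.0005, -0.0] dr [0.0038, 0.0012, -0.0025] rows 0.0
```

View pics/w22.png

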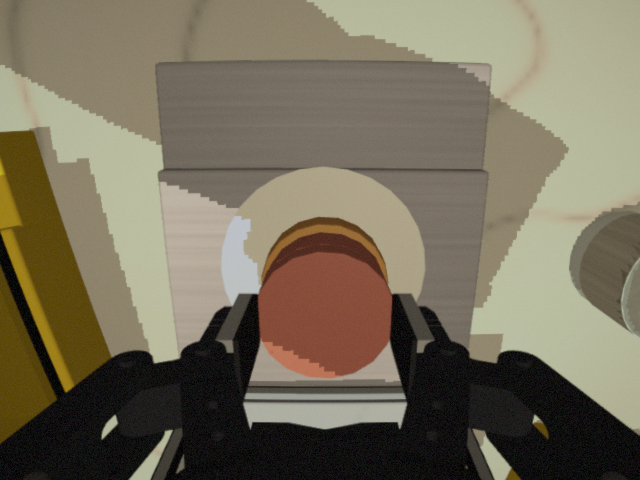

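>>> {"fn": "play_rows", "kwargs": {
  "claw": [255, 50, 50, 50, 50, 50, 50, 50, 50],
  "travel": [
    [0.001, 0, 0],
    [0.001, 0, 0],
    [0.001, 0, 0],
    [0.001, 0, 0],
    [0.001, 0, 0],
    [-0.02, 0, 0],
    [-0.06, 0, 0],
    [-0.09, 0, 0],
    [-0.09, 0, 0]
  ],
  "dr": [
    [0, 0, 0],
    [0, 0, 0],
    [0, 0, 0],
    [0, 0, 0],
    [0, 0, 0],
    [0, 0, 0],
    [0, 0, 0],
    [0, 0, 0],
    [0, 0, 0]
  ]
}}

```text
time: 34.7
eef_pos: [0.5623, -0.1357, 0.1886]
tcp_rot: [0.507, 0.49, -0.504, 0.499]
contact_force: [-0.5, -0.2, 0.9]
opening: 0.807
```

Run:
```python
from h import *
after('w23',[.568,.1595,.16],[.568,.1595,.0045])
d=shot('top','t23.png')
```

```text
34.7 [ 0.5623 -0.1357  0.1886] 0.807 [-0.5 -0.2  0.9]
travel [0.0246, 0.0001, -0.2949] dr [0.0037, 0.0036, -0.0081] rows 5.9
travel [0.1801, -0.0011, -0.2954] dr [0.0037, 0.0036, -0.0081] rows 6.9
```

View pics/w23.png

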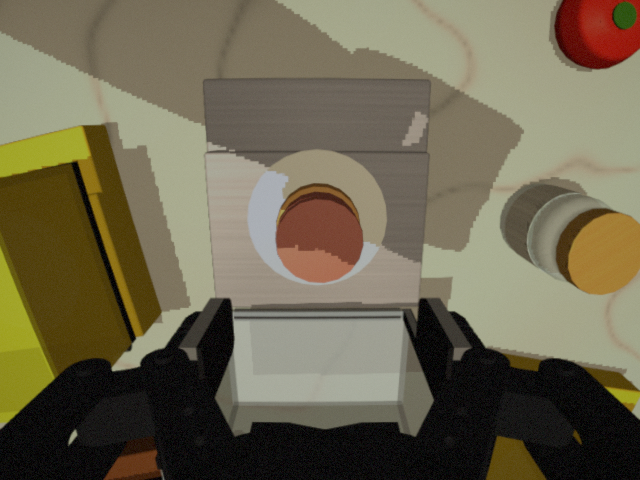

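View pics/t23.png

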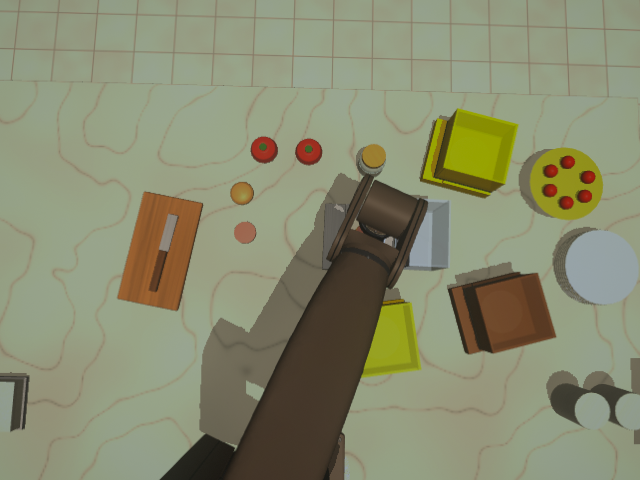

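The stack is sound, one slice and the crown remain in place, and the knife is still on its board. Next is slice 2.

>>> {"fn": "play_rows", "kwargs": {
  "claw": [50, 50, 50, 50, 50, 50, 50, 50, 50, 50, 50, 50, 50, 50, 255, 255, 255, 255, 255, 255],
  "travel": [
    [0.0, 0, -0.045],
    [0.01, 0, -0.095],
    [0.02, 0, -0.145],
    [0.025, 0, -0.195],
    [0.025, 0, -0.24],
    [0.025, -0.0005, -0.28],
    [0.025, -0.001, -0.2955],
    [0.06, -0.001, -0.2955],
    [0.1, -0.001, -0.2955],
    [0.14, -0.001, -0.2955],
    [0.17, -0.001, -0.2955],
    [0.182, -0.001, -0.2955],
    [0.182, -0.001, -0.2955],
    [0.182, -0.001, -0.2955],
    [0.182, -0.001, -0.2955],
    [0.182, -0.001, -0.2955],
    [0.182, -0.001, -0.2955],
    [0.182, -0.001, -0.2955],
    [0.182, -0.001, -0.2955],
    [0.182, -0.001, -0.2955]
  ],
  "dr": [
    [0, 0.004, -0.008],
    [0, 0.004, -0.008],
    [0, 0.004, -0.008],
    [0, 0.004, -0.008],
    [0, 0.004, -0.008],
    [0, 0.004, -0.008],
    [0, 0.004, -0.008],
    [0, 0.004, -0.008],
    [0, 0.004, -0.008],
    [0, 0.004, -0.008],
    [0, 0.004, -0.008],
    [0, 0.004, -0.008],
    [0, 0.004, -0.008],
    [0, 0.004, -0.008],
    [0, 0.004, -0.008],
    [0, 0.004, -0.008],
    [0, 0.004, -0.008],
    [0, 0.004, -0.008],
    [0, 0.004, -0.008],
    [0, 0.004, -0.008]
  ]
}}

```text
time: 36.8
eef_pos: [0.5682, 0.1606, 0.0034]
tcp_rot: [0.506, 0.495, -0.505, 0.494]
contact_force: [-1.2, -1.3, 7.1]
opening: 0.591
```

Run:
```python
from h import *
after('w24',[.568,.1595,.15],[.559,-.1345,.17],[.559,-.1345,.1])
```

```text
36.8 [0.5682 0.1606 0.0034] 0.591 [-1.2 -1.3  7.1]
travel [-0.1466, -0.0, 0.0007] dr [0.0039, -0.0024, -0.0006] rows 2.9
travel [-0.1673, -0.0023, 0.2948] dr [0.0039, -0.0024, -0.0006] rows 6.8
travel [-0.0973, -0.0024, 0.295] dr [0.0039, -0.0024, -0.0006] rows 6.2
```

View pics/w24.png

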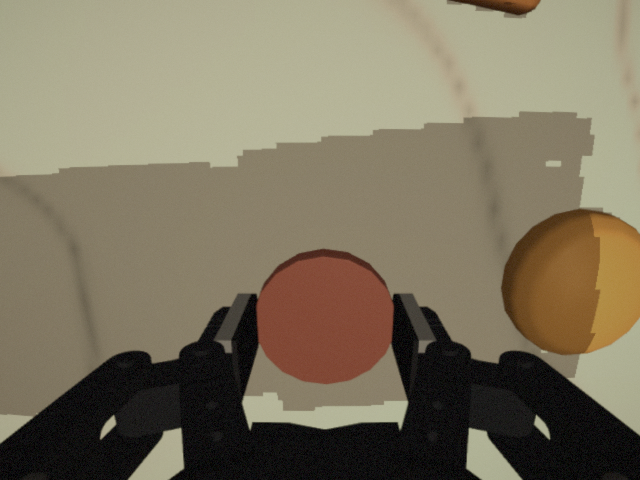

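>>> {"fn": "play_rows", "kwargs": {
  "claw": [255, 255, 255, 255, 255, 255, 255, 255, 255, 255, 255, 255, 255, 255, 255, 255, 255, 255],
  "travel": [
    [-0.01, 0, 0],
    [-0.05, 0, 0],
    [-0.1, 0, 0],
    [-0.145, 0, 0.02],
    [-0.167, -0.0005, 0.06],
    [-0.167, -0.001, 0.1],
    [-0.167, -0.001, 0.145],
    [-0.167, -0.0015, 0.19],
    [-0.167, -0.002, 0.235],
    [-0.167, -0.002, 0.275],
    [-0.167, -0.0025, 0.295],
    [-0.167, -0.0025, 0.295],
    [-0.14, -0.0025, 0.295],
    [-0.115, -0.0025, 0.295],
    [-0.103, -0.0025, 0.295],
    [-0.098, -0.0025, 0.295],
    [-0.097, -0.0025, 0.295],
    [-0.097, -0.0025, 0.295]
  ],
  "dr": [
    [0, 0, 0],
    [0, 0, 0],
    [0, 0, 0],
    [0, 0, 0],
    [0, 0, 0],
    [0, 0, 0],
    [0, 0, 0],
    [0, -0.002, 0],
    [0, -0.002, 0],
    [0, -0.002, 0],
    [0, -0.002, 0],
    [0, -0.002, 0],
    [0, -0.002, 0],
    [0, -0.002, 0],
    [0, -0.002, 0],
    [0, -0.002, 0],
    [0, -0.002, 0],
    [0, -0.002, 0]
  ]
}}

```text
time: 38.65
eef_pos: [0.5598, -0.1345, 0.1008]
tcp_rot: [0.506, 0.494, -0.505, 0.495]
contact_force: [0.5, 0.7, -0.0]
opening: 0.593
```

Run:
```python
from h import *
after('w25',[.559,-.1345,.1])
```

```text
38.65 [ 0.5598 -0.1345  0.1008] 0.593 [ 0.5  0.7 -0. ]
travel [0.001, -0.0008, -0.0001] dr [0.0043, 0.0005, -0.0029] rows 0.0
```

View pics/w25.png

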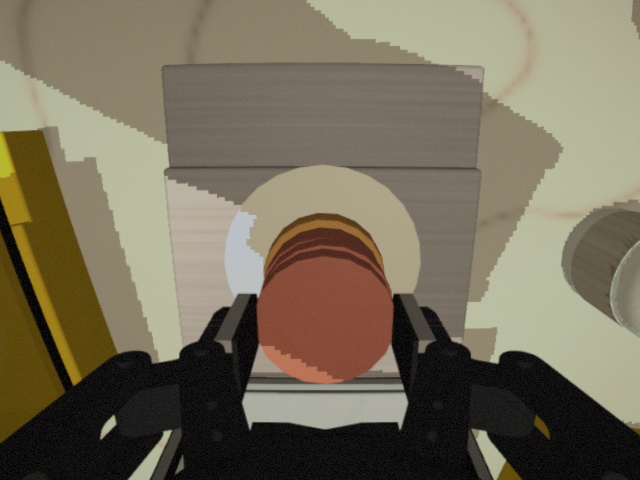

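>>> {"fn": "play_rows", "kwargs": {
  "claw": [255, 50, 50, 50, 50, 50, 50, 50, 50],
  "travel": [
    [0.0015, -0.0005, 0],
    [0.0015, -0.0005, 0],
    [0.0015, -0.0005, 0],
    [0.0015, -0.0005, 0],
    [0.0015, -0.0005, 0],
    [-0.02, 0, 0],
    [-0.06, 0, 0],
    [-0.085, 0, 0],
    [-0.085, 0, 0]
  ],
  "dr": [
    [0, 0, 0],
    [0, 0, 0],
    [0, 0, 0],
    [0, 0, 0],
    [0, 0, 0],
    [0, 0, 0],
    [0, 0, 0],
    [0, 0, 0],
    [0, 0, 0]
  ]
}}

```text
time: 39.6
eef_pos: [0.5622, -0.1357, 0.1912]
tcp_rot: [0.507, 0.49, -0.504, 0.498]
contact_force: [-0.6, -0.5, 0.4]
opening: 0.804
```

Run:
```python
from h import *
after('w26',[.666,.171,.16],[.666,.171,.002])
```

```text
39.6 [ 0.5622 -0.1357  0.1912] 0.804 [-0.6 -0.5  0.4]
travel [0.0284, 0.0981, -0.3085] dr [0.0043, 0.0024, -0.0076] rows 6.5
travel [0.1864, 0.0969, -0.3089] dr [0.0043, 0.0024, -0.0076] rows 7.5
```

View pics/w26.png

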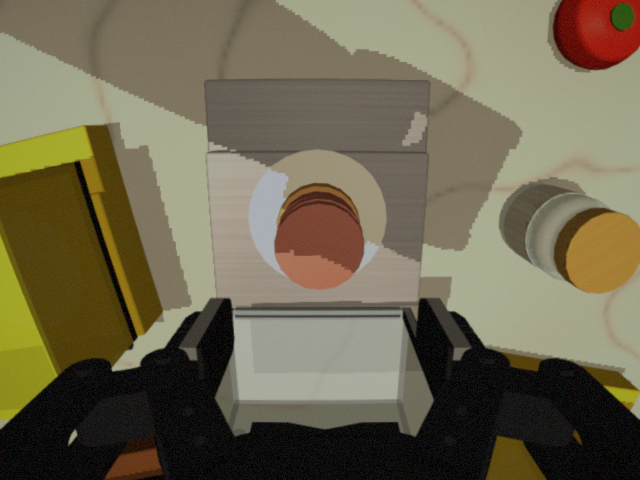

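All four slices are stacked, so I'm going for the crown.

>>> {"fn": "play_rows", "kwargs": {
  "claw": [40, 40, 40, 40, 40, 40, 40, 40, 40, 40, 40, 40, 40, 40],
  "travel": [
    [0.0, 0.014, -0.045],
    [0.01, 0.029, -0.09],
    [0.02, 0.043, -0.135],
    [0.028, 0.057, -0.18],
    [0.028, 0.071, -0.225],
    [0.028, 0.085, -0.27],
    [0.028, 0.097, -0.309],
    [0.06, 0.097, -0.309],
    [0.1, 0.097, -0.309],
    [0.14, 0.097, -0.309],
    [0.17, 0.097, -0.309],
    [0.184, 0.096, -0.309],
    [0.187, 0.096, -0.309],
    [0.187, 0.096, -0.309]
  ],
  "dr": [
    [0, 0.002, -0.0075],
    [0, 0.002, -0.0075],
    [0, 0.002, -0.0075],
    [0, 0.002, -0.0075],
    [0, 0.002, -0.0075],
    [0, 0.002, -0.0075],
    [0, 0.002, -0.0075],
    [0, 0.002, -0.0075],
    [0, 0.002, -0.0075],
    [0, 0.002, -0.0075],
    [0, 0.002, -0.0075],
    [0, 0.002, -0.0075],
    [0, 0.002, -0.0075],
    [0, 0.002, -0.0075]
  ]
}}

```text
time: 41.05
eef_pos: [0.6652, 0.1711, 0.0013]
tcp_rot: [-0.505, -0.494, 0.506, -0.494]
contact_force: [0.2, 0.1, 0.8]
opening: 0.843
```

Run:
```python
from h import *
after('w27',[.666,.171,.002])
```

```text
41.05 [0.6652 0.1711 0.0013] 0.843 [0.2 0.1 0.8]
travel [0.0007, -0.0002, 0.0002] dr [0.0042, 0.0001, -0.0023] rows 0.0
```

View pics/w27.png

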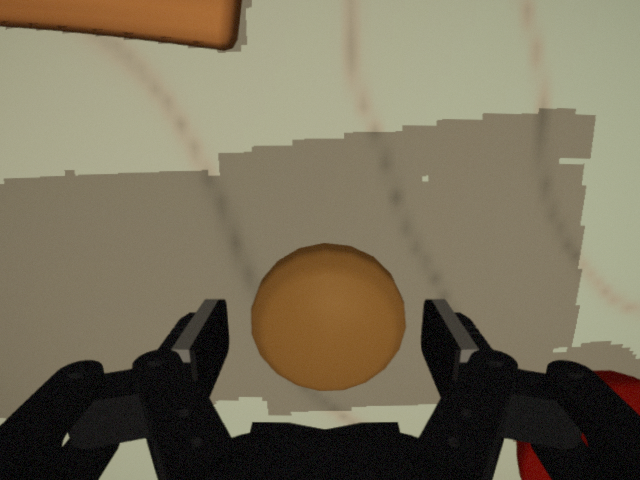

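>>> {"fn": "play_rows", "kwargs": {
  "claw": [255, 255, 255, 255, 255, 255, 255, 255, 255, 255, 255],
  "travel": [
    [0, 0, 0],
    [0, 0, 0],
    [0, 0, 0],
    [0, 0, 0],
    [0, 0, 0],
    [0, 0, 0],
    [0, 0, 0],
    [0, 0, 0],
    [0, 0, 0],
    [-0.03, 0, 0],
    [-0.03, 0, 0]
  ],
  "dr": [
    [0, 0, 0],
    [0, 0, 0],
    [0, 0, 0],
    [0, 0, 0],
    [0, 0, 0],
    [0, 0, 0],
    [0, 0, 0],
    [0, 0, 0],
    [0, 0, 0],
    [0, 0, 0],
    [0, 0, 0]
  ]
}}

```text
time: 42.2
eef_pos: [0.6696, 0.1717, 0.0377]
tcp_rot: [0.509, 0.492, -0.502, 0.497]
contact_force: [1.0, 0.0, 0.6]
opening: 0.635
```

Run:
```python
from h import *
after('w28',[.666,.171,.15],[.559,-.1345,.18],[.559,-.1345,.108])
```

```text
42.2 [0.6696 0.1717 0.0377] 0.635 [1.  0.  0.6]
travel [-0.1142, -0.0015, 0.0005] dr [0.0042, -0.0008, -0.009] rows 2.3
travel [-0.1453, -0.1013, 0.3083] dr [0.0042, -0.0008, -0.009] rows 7.1
travel [-0.0733, -0.102, 0.3083] dr [0.0042, -0.0008, -0.009] rows 6.7
```

View pics/w28.png

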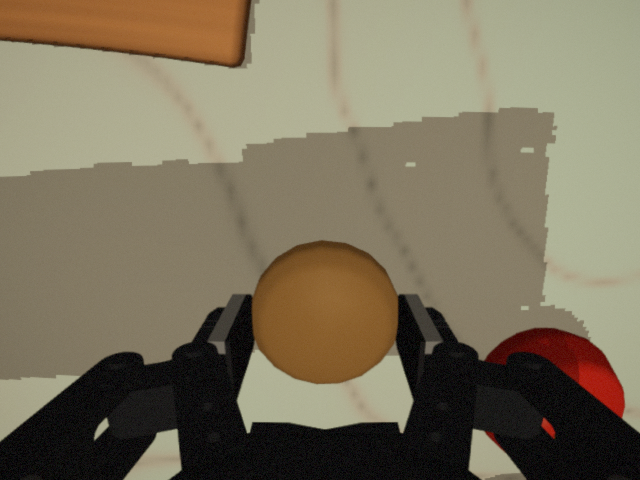

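>>> {"fn": "play_rows", "kwargs": {
  "claw": [255, 255, 255, 255, 255, 255, 255, 255, 255, 255, 255, 255, 255, 255, 255, 255, 255],
  "travel": [
    [-0.04, -0.001, 0],
    [-0.08, -0.001, 0],
    [-0.12, -0.001, 0.02],
    [-0.145, -0.015, 0.05],
    [-0.145, -0.03, 0.095],
    [-0.145, -0.045, 0.14],
    [-0.145, -0.06, 0.185],
    [-0.145, -0.075, 0.23],
    [-0.145, -0.09, 0.275],
    [-0.145, -0.1, 0.3],
    [-0.145, -0.102, 0.3083],
    [-0.145, -0.102, 0.3083],
    [-0.12, -0.102, 0.3083],
    [-0.095, -0.102, 0.3083],
    [-0.082, -0.102, 0.3083],
    [-0.076, -0.102, 0.3083],
    [-0.075, -0.102, 0.3083]
  ],
  "dr": [
    [0, 0, -0.009],
    [0, 0, -0.009],
    [0, 0, -0.009],
    [0, 0, -0.009],
    [0, 0, -0.009],
    [0, 0, -0.009],
    [0, 0, -0.009],
    [0, 0, -0.009],
    [0, 0, -0.009],
    [0, 0, -0.009],
    [0, 0, -0.009],
    [0, 0, -0.009],
    [0, 0, -0.009],
    [0, 0, -0.009],
    [0, 0, -0.009],
    [0, 0, -0.009],
    [0, 0, -0.009]
  ]
}}

```text
time: 43.95
eef_pos: [0.5591, -0.1331, 0.1113]
tcp_rot: [-0.505, -0.496, 0.505, -0.494]
contact_force: [-2.1, 1.6, 8.7]
opening: 0.639
```

>>> {"fn": "play_rows", "kwargs": {
  "claw": [255, 255, 255],
  "travel": [
    [0.001, 0, 0],
    [0.002, 0, 0],
    [0.002, 0, 0]
  ],
  "dr": [
    [0, 0, 0],
    [0, 0, 0],
    [0, 0, 0]
  ]
}}

```text
time: 44.25
eef_pos: [0.56, -0.1325, 0.1114]
tcp_rot: [-0.505, -0.496, 0.505, -0.494]
contact_force: [-3.0, 2.2, 6.7]
opening: 0.636
```

Run:
```python
from h import *
after('w29',[.559,-.1345,.109])
```

```text
44.25 [ 0.56   -0.1325  0.1114] 0.636 [-3.   2.2  6.7]
travel [0.0024, -0.0009, 0.0021] dr [0.0068, -0.0021, 0.0022] rows 0.1
```

View pics/w29.png

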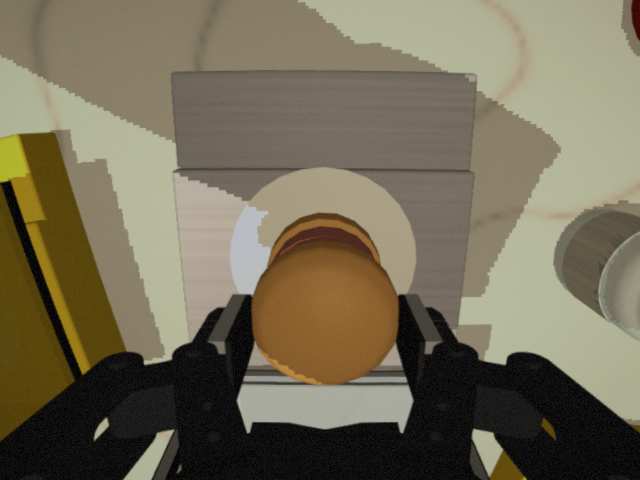

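>>> {"fn": "play_rows", "kwargs": {
  "claw": [255, 255, 50, 50, 50, 50, 50, 50, 50, 50],
  "travel": [
    [-0.0005, 0, 0.001],
    [-0.001, 0, 0.001],
    [-0.001, 0, 0.001],
    [-0.001, 0, 0.001],
    [-0.001, 0, 0.001],
    [-0.002, 0, 0.001],
    [-0.02, 0, 0.001],
    [-0.06, 0, 0],
    [-0.08, 0, 0],
    [-0.08, 0, 0]
  ],
  "dr": [
    [0, 0, 0],
    [0, 0, 0],
    [0, 0, 0],
    [0, 0, 0],
    [0, 0, 0],
    [0, 0, 0],
    [0, 0, 0],
    [0, 0, 0],
    [0, 0, 0],
    [0, 0, 0]
  ]
}}

```text
time: 45.3
eef_pos: [0.5624, -0.1336, 0.1959]
tcp_rot: [0.506, 0.493, -0.504, 0.497]
contact_force: [-0.2, 0.2, 0.3]
opening: 0.804
```

Run:
```python
from h import *
after('w30')
d=shot('scene','s30.png');c=cv2.imread('pics/s30.png')[200:350,240:390];cv2.imwrite('pics/s30c.png',cv2.resize(c,None,fx=4,fy=4,interpolation=cv2.INTER_CUBIC))
```

```text
45.3 [ 0.5624 -0.1336  0.1959] 0.804 [-0.2  0.2  0.3]
```

View pics/w30.png

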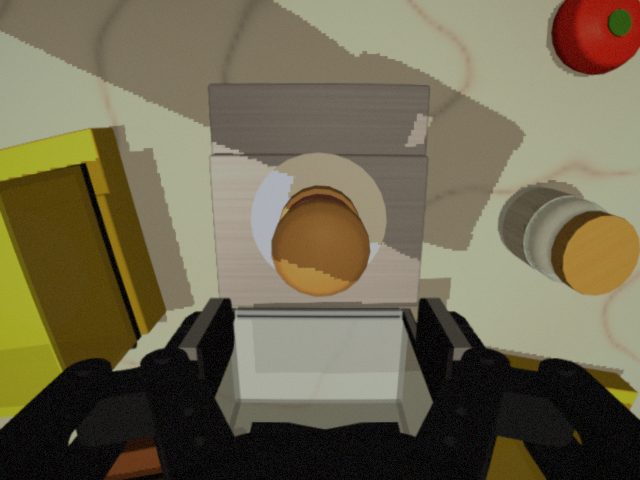

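View pics/s30c.png

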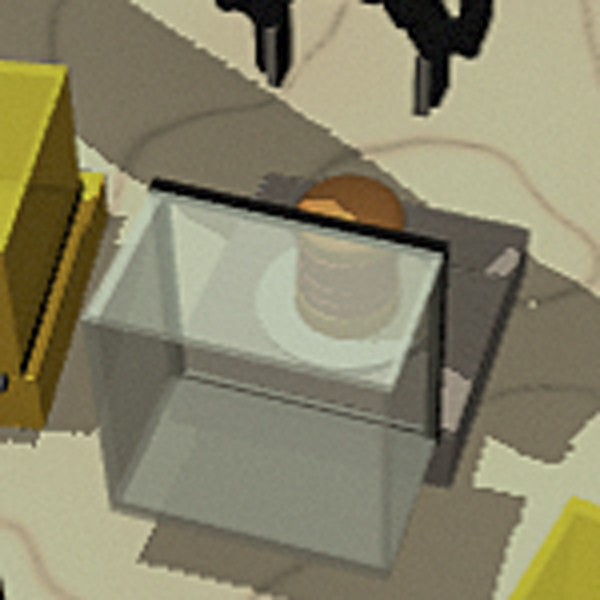

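The stack stands straight with the crown on top. I'm checking the crown's centring and planning the closing path.

Run:
```python
from h import *
d=dict(np.load('w30.npz'))
p=onplane(d,[272,369.5,321,321],[248,248,198,296.5],.115);print(p.round(4))
p=onplane(d,[251,386,321],[220,220,153],.05);print(p.round(4))
s=ctrl.get_state()
# closing path: fingers shut, tool orientation same; TCP contact point on lid top panel
def pos(th,r=.125,off=0.0):
    n=np.array([np.sin(th),np.cos(th)]);t=np.array([-np.cos(th),np.sin(th)])
    q=np.array([.0725,.044])+r*t+(.094+.012*np.sin(th)+off)*n
    return q
for th in [1.6,1.57,1.4,1.2,1,.8,.6,.4,.2,0]:
    q=pos(th); print(th,q.round(4),kw(*q).round(3))
```

```text
[[ 0.5327 -0.132   0.115 ]
 [ 0.5892 -0.1333  0.115 ]
 [ 0.5617 -0.1033  0.115 ]
 [ 0.5603 -0.1632  0.115 ]]
[[ 0.5096 -0.1303  0.05  ]
 [ 0.6087 -0.1326  0.05  ]
 [ 0.5621 -0.0832  0.05  ]]
1.6 [0.1821 0.1659] [ 0.553 -0.315  0.166]
1.57 [0.1784 0.1691] [ 0.553 -0.312  0.169]
1.4 [0.1555 0.1852] [ 0.553 -0.289  0.185]
1.2 [0.1252 0.1986] [ 0.554 -0.258  0.199]
1 [0.0926 0.2054] [ 0.555 -0.226  0.205]
0.8 [0.059  0.2052] [ 0.556 -0.192  0.205]
0.6 [0.0262 0.1978] [ 0.557 -0.159  0.198]
0.4 [-0.0042  0.1836] [ 0.558 -0.129  0.184]
0.2 [-0.0309  0.1633] [ 0.558 -0.102  0.163]
0 [-0.0525  0.138 ] [ 0.559 -0.081  0.138]
```

Run:
```python
from h import *
R=tool(-.0267)
plan([*kw(0,0)[:2],.27],R);plan(kw(.21,.27),R);plan(kw(.21,.166),R)
```

```text
travel [-0.0787, -0.0027, 0.0005] dr [0.0068, -0.0019, 0.0018] rows 1.6
travel [-0.0791, -0.0041, 0.2104] dr [0.0068, -0.0019, 0.0018] rows 4.5
travel [0.0249, -0.0039, 0.2106] dr [0.0068, -0.0019, 0.0018] rows 4.2
```

>>> {"fn": "play_rows", "kwargs": {
  "claw": [255, 255, 255, 255, 255, 255, 255, 255, 255, 255, 255, 255, 255],
  "travel": [
    [-0.04, -0.001, 0],
    [-0.079, -0.003, 0],
    [-0.079, -0.003, 0.02],
    [-0.079, -0.003, 0.06],
    [-0.079, -0.0035, 0.105],
    [-0.079, -0.004, 0.15],
    [-0.079, -0.004, 0.195],
    [-0.079, -0.004, 0.2105],
    [-0.079, -0.004, 0.2105],
    [-0.04, -0.004, 0.2105],
    [0, -0.004, 0.2105],
    [0.025, -0.004, 0.2105],
    [0.025, -0.004, 0.2105]
  ],
  "dr": [
    [0, 0, 0],
    [0, 0, 0],
    [0, 0, 0],
    [0, 0, 0],
    [0, 0, 0],
    [0, 0, 0],
    [0, 0, 0],
    [0, 0, 0],
    [0, 0, 0],
    [0, 0, 0],
    [0, 0, 0],
    [0, 0, 0],
    [0, 0, 0]
  ]
}}

```text
time: 46.7
eef_pos: [0.5493, -0.3385, 0.1594]
tcp_rot: [-0.504, -0.501, 0.505, -0.49]
contact_force: [-1.0, 1.1, -0.7]
opening: -0.005
```

Run:
```python
from h import *
s=ctrl.get_state();print(s['time'],s['eef_pos'],s['opening'],s['contact_force'])
d=shot('scene','s31.png');shot('top','t31.png')
R=tool(-.0267)
for th in [1.6,1.5,1.4,1.3,1.2,1.1,1,.9,.8,.7,.6,.5,.4]:
    n=np.array([np.sin(th),np.cos(th)]);t=np.array([-np.cos(th),np.sin(th)])
    q=np.array([.0725,.044])+.125*t+(.094+.011*np.sin(th)-.003)*n
    a,w=plan(kw(*q),R,s,pr=False);print(th,a.round(3).tolist(),w.round(3))
```

```text
46.7 [ 0.5492688  -0.33849088  0.15937323] -0.004571401190416551 [-1.041435    1.06598049 -0.67008085]
1.6 [-0.006, 0.003, -0.027] [ 0.008 -0.01   0.011]
1.5 [-0.016, 0.003, -0.04] [ 0.008 -0.01   0.011]
1.4 [-0.025, 0.003, -0.054] [ 0.008 -0.01   0.011]
1.3 [-0.032, 0.003, -0.069] [ 0.008 -0.01   0.011]
1.2 [-0.037, 0.003, -0.084] [ 0.008 -0.01   0.011]
1.1 [-0.041, 0.003, -0.1] [ 0.008 -0.01   0.011]
1 [-0.043, 0.003, -0.117] [ 0.008 -0.01   0.011]
0.9 [-0.043, 0.003, -0.133] [ 0.008 -0.01   0.011]
0.8 [-0.042, 0.004, -0.149] [ 0.008 -0.01   0.011]
0.7 [-0.039, 0.004, -0.166] [ 0.008 -0.01   0.011]
0.6 [-0.034, 0.004, -0.182] [ 0.008 -0.01   0.011]
0.5 [-0.027, 0.004, -0.197] [ 0.008 -0.01   0.011]
0.4 [-0.019, 0.004, -0.211] [ 0.008 -0.01   0.011]
```

View pics/s31.png

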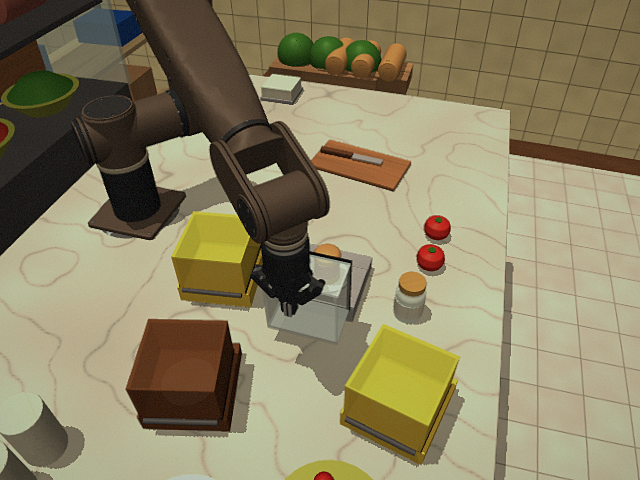

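View pics/t31.png

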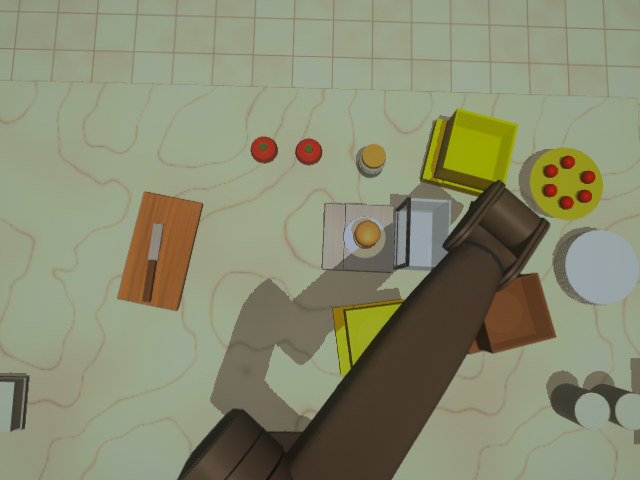

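The knife has been knocked: it now lies from (148,298) to (157,225), still on its board. I'll measure it afterwards. Closing the lid now.

>>> {"fn": "play_rows", "kwargs": {
  "claw": [255, 255, 255, 255, 255, 255, 255, 255, 255, 255, 255, 255],
  "travel": [
    [-0.006, 0.003, -0.015],
    [-0.006, 0.003, -0.027],
    [-0.016, 0.003, -0.04],
    [-0.025, 0.003, -0.054],
    [-0.032, 0.003, -0.069],
    [-0.037, 0.003, -0.084],
    [-0.041, 0.003, -0.1],
    [-0.043, 0.003, -0.117],
    [-0.043, 0.003, -0.133],
    [-0.042, 0.004, -0.149],
    [-0.039, 0.004, -0.166],
    [-0.039, 0.004, -0.166]
  ],
  "dr": [
    [0, 0, 0],
    [0, -0.01, 0.01],
    [0, -0.01, 0.01],
    [0, -0.01, 0.01],
    [0, -0.01, 0.01],
    [0, -0.01, 0.01],
    [0, -0.01, 0.01],
    [0, -0.01, 0.01],
    [0, -0.01, 0.01],
    [0, -0.01, 0.01],
    [0, -0.01, 0.01],
    [0, -0.01, 0.01]
  ]
}}

```text
time: 48.0
eef_pos: [0.5587, -0.1729, 0.2039]
tcp_rot: [0.504, 0.493, -0.504, 0.498]
contact_force: [0.4, -0.4, 0.7]
opening: -0.002
```

Run:
```python
from h import *
s=ctrl.get_state();print(s['time'],s['eef_pos'],s['opening'],s['contact_force'])
d=shot('scene','s32.png');c=cv2.imread('pics/s32.png')[150:350,220:420];cv2.imwrite('pics/s32c.png',cv2.resize(c,None,fx=3,fy=3,interpolation=cv2.INTER_CUBIC))
R=tool(-.0267)
for th in [.7,.6,.5,.4,.3,.2,.1,0,-.02]:
    n=np.array([np.sin(th),np.cos(th)]);t=np.array([-np.cos(th),np.sin(th)])
    q=np.array([.0725,.044])+.125*t+(.094+.011*np.sin(th)-.003)*n
    a,w=plan(kw(*q),R,s,pr=False);print(th,a.round(3).tolist(),w.round(3))
```

```text
48.0 [ 0.55868958 -0.17289974  0.20391608] -0.0021092909946691107 [ 0.44702245 -0.38109644  0.71329646]
0.7 [0.004, -0.002, 0.0] [ 0.011  0.005 -0.005]
0.6 [0.009, -0.002, -0.016] [ 0.011  0.005 -0.005]
0.5 [0.015, -0.002, -0.031] [ 0.011  0.005 -0.005]
0.4 [0.023, -0.002, -0.045] [ 0.011  0.005 -0.005]
0.3 [0.033, -0.002, -0.059] [ 0.011  0.005 -0.005]
0.2 [0.043, -0.002, -0.071] [ 0.011  0.005 -0.005]
0.1 [0.055, -0.002, -0.083] [ 0.011  0.005 -0.005]
0 [0.068, -0.002, -0.093] [ 0.011  0.005 -0.005]
-0.02 [0.071, -0.002, -0.094] [ 0.011  0.005 -0.005]
```

View pics/s32c.png

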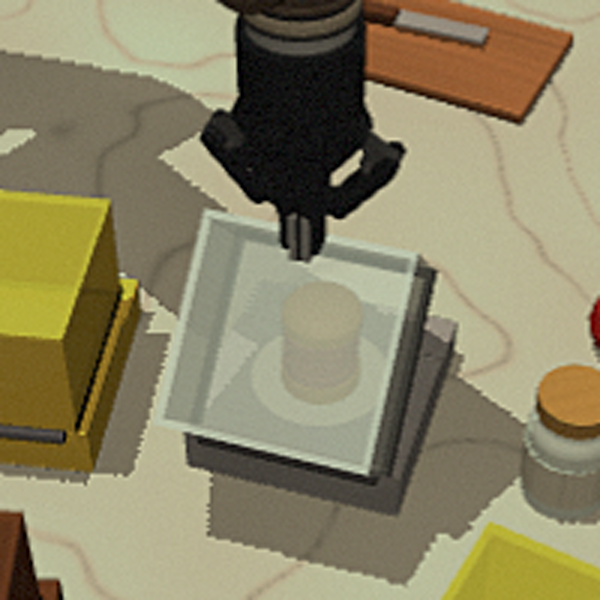

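The lid is swinging closed and the stack is undisturbed. I'm continuing down.

>>> {"fn": "play_rows", "kwargs": {
  "claw": [255, 255, 255, 255, 255, 255, 255, 255, 255, 255, 255, 255, 255, 255],
  "travel": [
    [0.006, -0.002, -0.008],
    [0.009, -0.002, -0.016],
    [0.012, -0.002, -0.024],
    [0.015, -0.002, -0.031],
    [0.019, -0.002, -0.038],
    [0.023, -0.002, -0.045],
    [0.028, -0.002, -0.052],
    [0.033, -0.002, -0.059],
    [0.038, -0.002, -0.065],
    [0.043, -0.002, -0.071],
    [0.049, -0.002, -0.077],
    [0.055, -0.002, -0.083],
    [0.061, -0.002, -0.088],
    [0.066, -0.002, -0.093]
  ],
  "dr": [
    [0, 0, 0],
    [0, 0, 0],
    [0, 0, 0],
    [0, 0, 0],
    [0, 0, 0],
    [0, 0, 0],
    [0, 0, 0],
    [0, 0, 0],
    [0, 0, 0],
    [0, 0, 0],
    [0, 0, 0],
    [0, 0, 0],
    [0, 0, 0],
    [0, 0, 0]
  ]
}}

```text
time: 49.45
eef_pos: [0.5588, -0.0819, 0.1377]
tcp_rot: [-0.503, -0.493, 0.505, -0.5]
contact_force: [-8.6, -11.1, 25.6]
opening: -0.002
```

Run:
```python
from h import *
s=ctrl.get_state();print(s['time'],s['eef_pos'],s['opening'],s['contact_force'])
d=shot('scene','s33.png');c=cv2.imread('pics/s33.png')[150:350,220:420];cv2.imwrite('pics/s33c.png',cv2.resize(c,None,fx=3,fy=3,interpolation=cv2.INTER_CUBIC))
```

```text
49.45 [ 0.55877587 -0.08193771  0.1376693 ] -0.002021617741887054 [ -8.63658976 -11.08058535  25.64956559]
```

View pics/s33c.png

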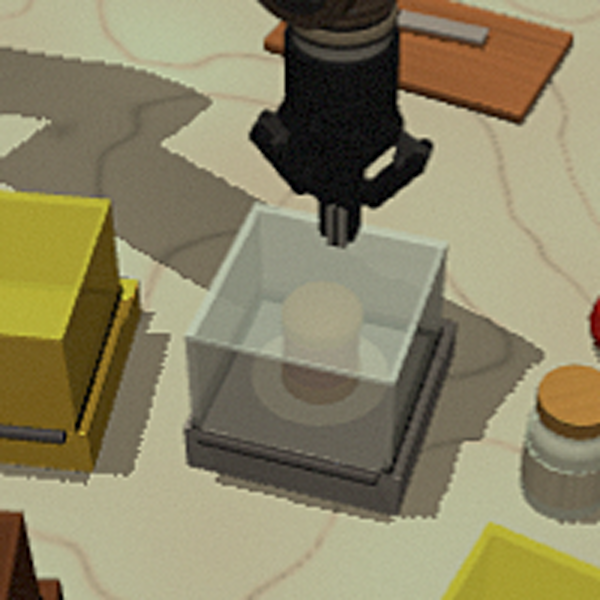

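>>> {"fn": "play_rows", "kwargs": {
  "claw": [255, 255, 255, 255, 255, 255, 255, 255, 255, 255],
  "travel": [
    [-0.005, 0, 0],
    [-0.04, 0, 0],
    [-0.08, 0, 0],
    [-0.12, 0, 0.02],
    [-0.15, 0, 0.06],
    [-0.15, 0, 0.1],
    [-0.15, 0, 0.15],
    [-0.15, 0, 0.2],
    [-0.15, 0, 0.25],
    [-0.15, 0, 0.25]
  ],
  "dr": [
    [0, 0, 0],
    [0, 0, 0],
    [0, 0, 0],
    [0, 0, 0],
    [0, 0, 0],
    [0, 0, 0],
    [0, 0, 0],
    [0, 0, 0],
    [0, 0, 0],
    [0, 0, 0]
  ]
}}

```text
time: 50.5
eef_pos: [0.5532, -0.3361, 0.2898]
tcp_rot: [-0.504, -0.491, 0.507, -0.498]
contact_force: [0.0, 0.9, 0.4]
opening: -0.004
```

Run:
```python
from h import *
s=ctrl.get_state();print(s['time'],s['eef_pos'],s['opening'],s['contact_force'])
shot('scene','s34.png');d=shot('top','t34.png');np.savez('t34.npz',**d)
c=cv2.imread('pics/t34.png');cv2.imwrite('pics/t34a.png',cv2.resize(c[180:320,100:250],None,fx=4,fy=4,interpolation=cv2.INTER_CUBIC));cv2.imwrite('pics/t34b.png',cv2.resize(c[180:290,305:420],None,fx=5,fy=5,interpolation=cv2.INTER_CUBIC))
c=cv2.imread('pics/s34.png');cv2.imwrite('pics/s34c.png',cv2.resize(c[130:350,270:440],None,fx=2.7,fy=2.7,interpolation=cv2.INTER_CUBIC))
```

```text
50.5 [ 0.55321058 -0.33607384  0.28983813] -0.004134838240390707 [0.04104522 0.90794058 0.39431128]
```

View pics/t34a.png

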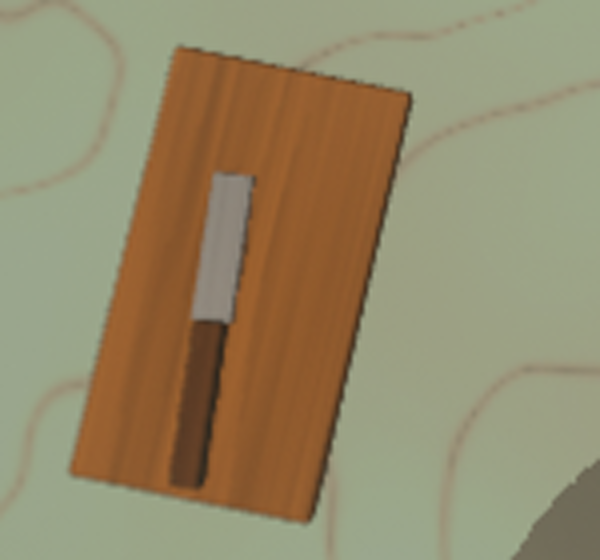

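View pics/t34b.png

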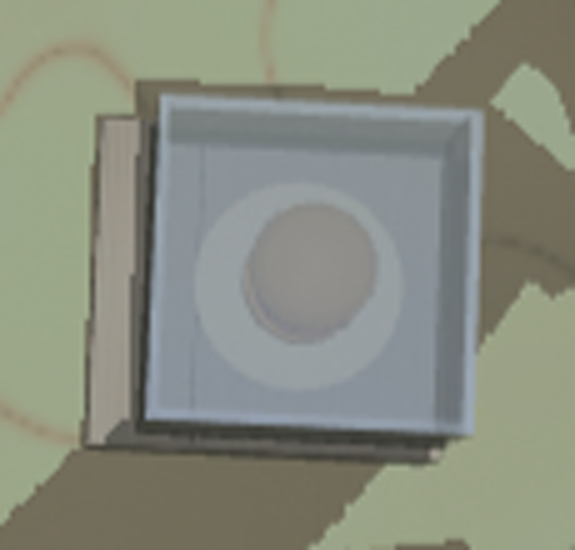

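View pics/s34c.png

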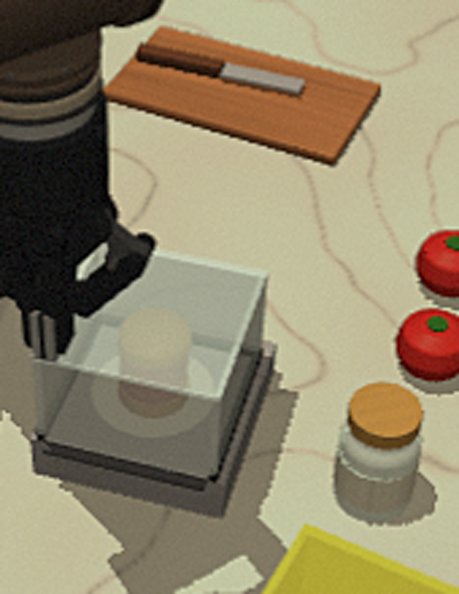

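Run:
```python
from h import *
d=dict(np.load('t34.npz'))
f=lambda a,h,o=(305,180),s=5: onplane(d,[(a[0]+.5)/s-.5+o[0]],[(a[1]+.5)/s-.5+o[1]],h)[0].round(4)
print('crown',f((312.5,268),.117),'plate',f((299,286),.05))
for a in [(160,95),(482,112),(472,437),(145,422)]: print('lid',f(a,.138))
B=np.array([f(a,.014,(100,180),4) for a in [(177,47),(411,94),(310,522),(70,474)]]);k1=f((233,175),.0235,(100,180),4);k0=f((187,486),.03,(100,180),4)
b=B.mean(0);g=k0+(k1-k0)*70/190
ex=(B[0]-B[3]);ex/=np.linalg.norm(ex);print('knife grip rel board',(g-b)@ex,(g-b)@np.array([-ex[1],ex[0],0]),np.linalg.norm((k1-k0)[:2]))
print(ctrl.sign_off())
```

```text
crown [ 0.5584 -0.1337  0.117 ] plate [ 0.5581 -0.1337  0.05  ]
lid [ 0.632  -0.0628  0.138 ]
lid [ 0.6278 -0.2069  0.138 ]
lid [ 0.4825 -0.2028  0.138 ]
lid [ 0.486  -0.0589  0.138 ]
knife grip rel board -0.05651004632974749 0.005448601089958956 0.18829179482919592
the job is handed in; nothing more can be done
None
```

The job is done and handed in at about 50.6 s of the 210 s allowed; the hand-in gives no verdict. I lifted the lid with the knife's blade and kept the blade under the rim until it was fully open, then put the knife back on its board. I built the bun with the heel, all four slices and the crown, then pushed the lid shut with closed fingers.

My last checks, all from the camera images, found nothing wrong:
- **Lid:** in the top view its corners are in the same place as when it was shut at the start.
- **Stack:** the crown is within about 1 mm of the plate's centre in the top view. The heel was within about 1 mm when it was placed, and the stack looks upright through the shut lid.
- **Knife:** it was knocked a few centimetres aside during the run. It still lies flat on the board, with its grip point about 57 mm and 5 mm from the board's centre, inside the outline.
- **Bystanders:** the tomatoes and jar look unmoved by eye; I didn't measure them.
- **Robot:** the arm was clear of everything at hand-in.

One disagreement: the wrist and top cameras differed by 2–5 mm along world y. I used in-between values for the picks, and it did not affect the placing.

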